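# Lock the last quarter-turn fastener on the pump cover

## Robot

A 6-joint arm with a two-finger parallel gripper is mounted at the origin on the work surface. World frame = base frame: x ahead of the robot, y to its left, z up, the work surface at z = 0. Lengths are in m, angles in degrees, forces in N, time in s.
With the tool pointing down it reaches from about 0.4 to 0.825 m from the base axis. Payload 7 kg.
Tool frame: the origin (TCP) lies between the finger pads; the fingertips stand 11 mm ahead of it and the grasp point (between the pads) lies 8 mm behind it; z points along the fingers, y is the direction in which the jaws open and shut (so a half turn about z gives the same grasp; the last joint's range is limited). The gripper opens to 88 mm and grips with 3 to 60 N. Pads are 19 mm wide; open, the fingers measure 130 mm over their backs; the gripper's body (78 mm by 193 mm) begins 47 mm behind the grasp point.
Start: joints at [82.225, 20.546, 0.682, 0, -70.136, -16.507], TCP at [0.278, 0.615, 0.238] pointing down, gripper open.
Joint ranges: [-176.03, 176.03], [-82.01, 121.73], [-58.28, 71.71], [-173.87, 95.51], [-174.79, -0.11], [-173.66, 173.66]. Speed limits (degrees/s): [136.94, 136.94, 172.46, 180, 180, 180].

## Interface

Orientations are given as [roll, pitch, yaw] about the fixed x, y, z axes, in that order (R = Rz(yaw) Ry(pitch) Rx(roll)).
In Python, from plant import r gives the robot as it stands.
- The arm moves only by the shell command python3 -m inch 'ROWS' [OPENING] [FORCE]. ROWS is JSON, a list of rows, each an object of numbers: "x", "y", "z": the shift along the tool's x, y, z as a fraction of full scale; "yaw": the turn about the tool's z as a fraction of full scale. In form: [{"x": .., "y": .., "z": .., "yaw": ..}, ...]. A call has 1 to 5 rows; each row shifts and turns the pose as measured when the row begins, along the tool's axes as they then stand; what a row does not reach is not made up. Full scale, the value 1, is 0.025 m for a shift and 4 degrees for a turn. A row lasts 1/12 s, in which the tool goes at most 41.7 mm and 7.16 degrees, less where a joint would pass 70% of its speed; a pose out of reach is approached as far as the arm can. A call with a number of a shift or a turn outside -1 to 1 is refused whole. A call with a gripper value outside its range is refused whole. OPENING is the opening, from -1 (shut) to 1 (fully open), set as the call begins (- or left out, the last holds). The fingers move at their own pace and stop on an object; FORCE is the grip in N (left out, the last holds). Time passes only in rows, so rows that do not move let the fingers close. It gives the time, the measured TCP pose, the force and the opening at its end, in the units of the state.
- r.get_state(): the state, without advancing time (a new reading comes with each control period).
- r.capture(name): name is "scene" or "top" or "wrist"; returns (picture, depth): 480x640x3 uint8, red, green, blue; 480x640 float32, m along the optical axis (not along the pixel's ray), 0 where there is no reading.
- r.camera_info(name): a dict with "mtx" (3x3 intrinsics, pixels), "pose" (4x4, takes a point from camera to world coordinates). Camera axes: x right, y down, z forward; pixel columns grow to the right and rows downward; lengths in m; the calibration is good to about 2 mm. The wrist camera is an equidistant fisheye: a pixel r from the principal point sees the ray r / f radians off the axis. A picture is of the moment at which its call begins: read the wrist's pose just before it. camera_info takes no time and is no camera call; for the wrist camera it gives the pose at the moment of the call.
- r.close_job(): hands the job in, once; it reports no verdict.
The state is a dict: "time_s": time; "joints": joint angles; "qd": joint speeds; "joint_torque": joint torques, N m; "tcp_pos": TCP position; "eef_rot": TCP orientation; "contact_force": force on the tool from outside, world axes, zero at the start; "moment": the same for the moment, N m; "gripper_width": finger opening in m.
Only numpy, scipy, OpenCV 4.12 (cv2) and the standard library are available. Lean on these libraries where they do the work, as an engineer would, in place of code of your own. Each camera call takes 0.05 s, during which the arm holds its last target. There are 200 camera calls.

## Task

Of the four quarter-turn fasteners that hold down the pump's top cover, one still stands open. Take the big flat screwdriver (the one with the six-sided handle) from the wooden rack, find the slot of that fastener with its blade and, only once the blade sits in the slot, push the stud in gently against its spring and turn it clockwise just to the stop, keeping the blade seated and forcing nothing, so that it springs back up locked. Then put the screwdriver back upright in its hole in the rack, all the way down, and leave everything else where it is.

Things in the scene. Friction and masses are not known exactly. Their poses are not given: they have to be found in the camera images.
- driver: the big flat screwdriver, 169 mm long, 0.10 to 0.21 kg, standing blade down in the rack, its tip 5 mm above the bench. Origin: middle of the blade's tip edge; z runs up the shaft to the handle, x along the blade's 12 mm width, y across its thickness (2.2 mm for the first 7 mm, then widening to the 8 mm round shaft)
- driver_handle (a point): middle of the big screwdriver's six-sided black handle, 122.5 mm above the blade's tip, axes as the driver's. The handle is 26 mm across flats and runs from 80 to 165 mm above the tip; its flats face the driver's +-y direction and the directions 60 degrees either side of it. In the rack its underside rests on the rack's top face
- fastener: the open fastener: a fixed dark steel collar, 39 mm outside and 32 mm inside diameter, 8 mm high, on the pump's cover, round the stud. Origin: the collar's centre at the cover's top face, 95 to 103 mm above the bench; z up; x is the slot's direction while open. It may be at any of the cover's four corners. The stud floats: it sits up to 1 mm off the collar's centre in x and 3.5 mm in y
- stud (a joint): angle of the stud (rad), 0 = open, growing clockwise seen from above to a stop at 1.40 (locked). The stud's round steel head is 24 mm wide, with a straight slot right across its face, 3.8 mm wide and 4 mm deep. It turns only while pushed in at least 4.5 mm (a cross bar then clears its catch plate); friction 0.06 N m. It shifts sideways at about 3.5 N
- stud_push (a joint): how far the stud is pushed in (m): 0 = open, its face 12 mm above the cover (4 mm above the collar); 0.0065 = bottomed. Its spring takes 5 N to start moving, 9 N at 4.5 mm, 11 N at the bottom. Let go after the full turn it rises to 0.003 and is caught in a notch: locked, 1 mm above the collar like the other three. Let go before that it is not locked
- pump: the peristaltic pump drive, fixed: grey housing 200 mm (x) by 260 mm (y) on levelling feet, flat aluminium cover 95 to 103 mm above the bench, roller pump head on its +x side. Origin: 95 mm below the cover's centre. Forcing the driver, in pressing or twisting, with over 35 N between blade and fastener damages it
- rack: the driver rack, a fixed light wooden block 170 mm (x) by 62 mm (y) by 85 mm high. Origin: centre of its underside
- rack_hole0 (a point): mouth of one of the rack's two round holes (21 mm diameter with a 2 mm chamfer, 82 mm deep), on the rack's top face; the drivers may stand either way round
- rack_hole1 (a point): mouth of the other hole, 90 mm from the first
- slim_driver: a bystander: slimmer screwdriver with a round handle (18 mm, with a 29 mm guard), standing in the other hole, its top 161 mm above the bench
- bottle: a bystander: glass reagent bottle with blue cap, 76 mm diameter, 170 mm high. Origin: centre of its underside
- flask: a bystander: stoppered glass volumetric flask, 72 mm diameter, 165 mm high. Origin: centre of its underside
- beaker: a bystander: glass beaker, 68 mm diameter, 90 mm high. Origin: centre of its underside
- cylinder: a bystander: glass measuring cylinder on a 60 mm foot, 200 mm high. Origin: centre of its underside
- marker: a bystander: marker pen 130 mm long lying on the bench
- dish: a bystander: clear Petri dish, 90 mm diameter, 15 mm high. Origin: centre of its underside
- wrench: a bystander: steel spanner lying on the bench
There are look-alikes about, which are no part of the job. What is shaped like the driver but orange is not meant.

How it is judged (in metres and radians):
On the way, in this order (a step that is already met when the one before it is completed fails the run):
1. the blade is seated in the open fastener's slot (tip less than 4.7 mm above the cover) and the stud is pushed in at least 4 mm, not yet turned (z of driver in the frame of fastener below 0.0047 m and horizontal distance between driver and fastener below 0.008 m and value of joint stud_push above 0.004 m and value of joint stud below 0.5 rad), for 0.1 s.
2. the stud is turned to its stop (beyond 1.28 rad) with the blade still seated (z of driver in the frame of fastener below 0.005 m and horizontal distance between driver and fastener below 0.008 m and value of joint stud above 1.28 rad), for 0.05 s.
At the end, for the whole second after the job is handed in: the stud is locked: turned beyond 1.25 rad and sprung up into its notch (pushed in between 2 and 4 mm); the driver stands at rest and upright (within 0.08 rad) in the rack's free hole, all the way down (tip less than 8 mm above the bench, within 8 mm of the hole's axis) (value of joint stud above 1.25 rad and value of joint stud_push between 0.002 and 0.004 m and (horizontal distance between driver and rack_hole0 below 0.008 m or horizontal distance between driver and rack_hole1 below 0.008 m) and z of driver in the frame of rack below 0.008 m and angle between driver's own z axis and vertical below 0.08 rad and linear speed of driver below 0.02 m/s); the robot touches nothing.
It fails at once if the driver is forced on the fastener, in pressing or twisting, with more than 35 N (contact force between driver and fastener above 35 N).
It fails at once if the driver is pressed on the pump with more than 35 N (contact force between driver and pump above 35 N).
It fails at once if the stud is turned without the blade seated in its slot (velocity of joint stud above 0.3 rad/s and value of joint stud between 0.2 and 1.2 rad and (z of driver in the frame of fastener above 0.0052 m or horizontal distance between driver and fastener above 0.009 m)).
It fails at once if the stud is pushed in with the blade on its face instead of in the slot (over 6 N on it, pushed in 2.5 mm, with the tip more than 7.5 mm above the cover) (value of joint stud_push above 0.0025 m and value of joint stud below 1.2 rad and z of driver in the frame of fastener above 0.0075 m and contact force between driver and fastener above 6 N).
It fails at once if a bystander is disturbed (slim driver moved 15 mm, others 30 mm) (distance of slim_driver from where it was at the start of the episode above 0.015 m or distance of any of bottle, flask, beaker, cylinder, marker, dish, wrench from where it was at the start of the episode above 0.03 m).
It also fails if it takes over 72 s, if anything falls off the work surface, if the arm or the gripper's body presses on something with over 40 N, if the wrist force passes 120 N, or if a joint passes its speed limit or range.

## Working session

There is one attempt and no reset: what is moved stays moved. The work goes in short steps, Python scripts to look and compute and a shell command to move; the robot and the scene stay as the last step left them, time stands still between calls to the robot, and variables do not carry over. Pictures are saved under pics/ and viewed, about 8 in all and at most 12, crops included, and the job is handed in when it is done.

```bash
ls; mkdir -p pics
cat > h.py <<'E'
import numpy as np, cv2
from plant import r
def cap(n,f):
    ci=r.camera_info(n); im,d=r.capture(n); cv2.imwrite(f'pics/{f}.png',im[:,:,::-1]); np.savez(f'pics/{f}.npz',im=im,d=d,K=ci['mtx'],T=ci['pose'],n=n); return im,d,ci
def load(f):
    return np.load(f'pics/{f}.npz')
def ray(f,u,v):
    z=load(f);K=z['K'];T=z['T'];x=(u-K[0,2])/K[0,0];y=(v-K[1,2])/K[1,1]
    if str(z['n'])=='wrist':
        t=np.hypot(x,y); s=np.sin(t)/t if t>1e-9 else 1; d=np.array([x*s,y*s,np.cos(t)])
    else: d=np.array([x,y,1.])
    return T[:3,3],T[:3,:3]@d
def pt(f,u,v):
    o,d=ray(f,u,v); z=load(f); dep=float(z['d'][int(round(v)),int(round(u))]); dl=d/(np.linalg.inv(z['T'][:3,:3])@d)[2]
    return o+dl*dep
def atz(f,u,v,h):
    o,d=ray(f,u,v); return o+d*(h-o[2])/d[2]
def proj(f,p):
    z=load(f);K=z['K'];T=z['T'];c=T[:3,:3].T@(np.array(p)-T[:3,3])
    if str(z['n'])=='wrist':
        q=np.hypot(c[0],c[1]);t=np.arctan2(q,c[2]);k=t/q if q>1e-9 else 1/c[2];x,y=c[0]*k,c[1]*k
    else:x,y=c[0]/c[2],c[1]/c[2]
    return np.array([K[0,0]*x+K[0,2],K[1,1]*y+K[1,2]])
def st():
    s=r.get_state()
    for k in ['time_s','tcp_pos','eef_rot','contact_force','moment','gripper_width']: print(k,np.round(s[k],4))
E
python3 - <<'E'
from h import *
ims=[]
for n in ['scene','top','wrist']:
    im,d,ci=cap(n,n+'0'); print(n,np.round(ci['mtx'],1).tolist(),np.round(ci['pose'],3).tolist()); 
st(); print(r.get_state()['joints'])
E
```

```text
pics
scene [[524.2, 0.0, 311.1], [0.0, 524.2, 240.9], [0.0, 0.0, 1.0]] [[0.711, 0.381, -0.591, 1.267], [0.703, -0.378, 0.602, -0.739], [0.006, -0.844, -0.537, 0.738], [0.0, 0.0, 0.0, 1.0]]
top [[606.3, 0.0, 315.4], [0.0, 606.3, 240.7], [0.0, 0.0, 1.0]] [[-0.008, -0.992, 0.124, 0.382], [-1.0, 0.008, -0.001, -0.019], [-0.0, -0.124, -0.992, 1.612], [0.0, 0.0, 0.0, 1.0]]
wrist [[371.6, 0.0, 327.1], [0.0, 371.6, 244.3], [0.0, 0.0, 1.0]] [[-0.413, -0.88, -0.234, 0.341], [-0.911, 0.399, 0.105, 0.587], [0.001, 0.257, -0.966, 0.384], [0.0, 0.0, 0.0, 1.0]]
time_s 0.15
tcp_pos [0.2774 0.615  0.2368]
eef_rot [ 1.799285e+02 -5.700000e-03 -2.428530e+01]
contact_force [ 0.2862 -0.0419 -0.3604]
moment [ 0.0061 -0.0712  0.0612]
gripper_width 0.0877
[ 8.22258773e+01  2.05813491e+01  6.46600963e-01 -1.57560623e-02
 -7.01354663e+01 -1.65057795e+01]
```

View pics/top0.png

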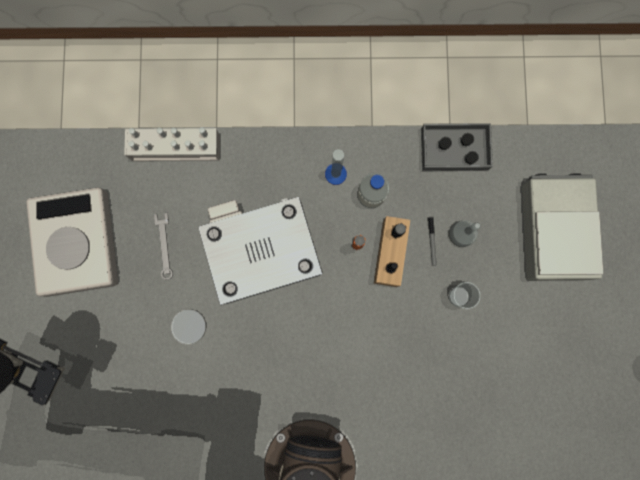

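View pics/scene0.png

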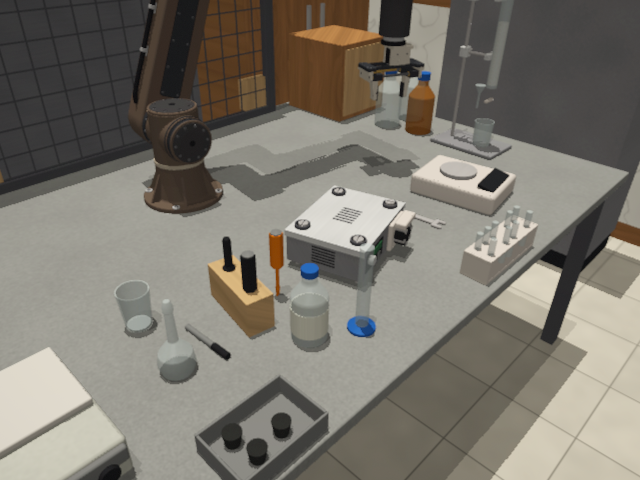

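Top view: the pump is at (260,250) with four fasteners at (214,234), (289,212), (230,289) and (305,266). The rack is at (393,251). Driver candidates: black thick handle (399,230), black slim handle (392,268), orange (358,243). In the scene view these are (249,270), (228,250) and (276,250). Big black is the likely target, so I'll confirm with an enlarged crop.

Run:
```python
from h import *
s=load('scene0')['im'];t=load('top0')['im']
c=lambda im,u,v,w,h,W,H:cv2.resize(im[v:v+h,u:u+w],(W,H),interpolation=cv2.INTER_CUBIC)
a=c(s,270,170,150,112,400,300); b=c(s,190,220,150,112,400,300)
d=c(t,190,190,150,112,400,300); e=c(t,340,190,100,112,268,300); e=np.hstack([e,np.zeros((300,132,3),np.uint8)])
cv2.imwrite('pics/crop1.png',np.vstack([np.hstack([a,b]),np.hstack([d,e])])[:,:,::-1])
for u,v in [(214,234),(289,212),(230,289),(305,266),(260,225),(399,230),(392,268),(403,222),(385,255),(358,243)]: print(u,v,np.round(pt('top0',u,v),4))
```

```text
214 234 [0.5886 0.2329 0.1113]
289 212 [0.6432 0.0455 0.1096]
230 289 [0.4513 0.1918 0.1101]
305 266 [0.5065 0.006  0.1137]
260 225 [0.612  0.119  0.1012]
399 230 [ 0.5869 -0.2213  0.1696]
392 268 [ 0.4962 -0.2035  0.1608]
403 222 [ 0.6194 -0.2439  0.0846]
385 255 [ 0.5356 -0.1965  0.082 ]
358 243 [ 0.5566 -0.1225  0.1664]
```

View pics/crop1.png

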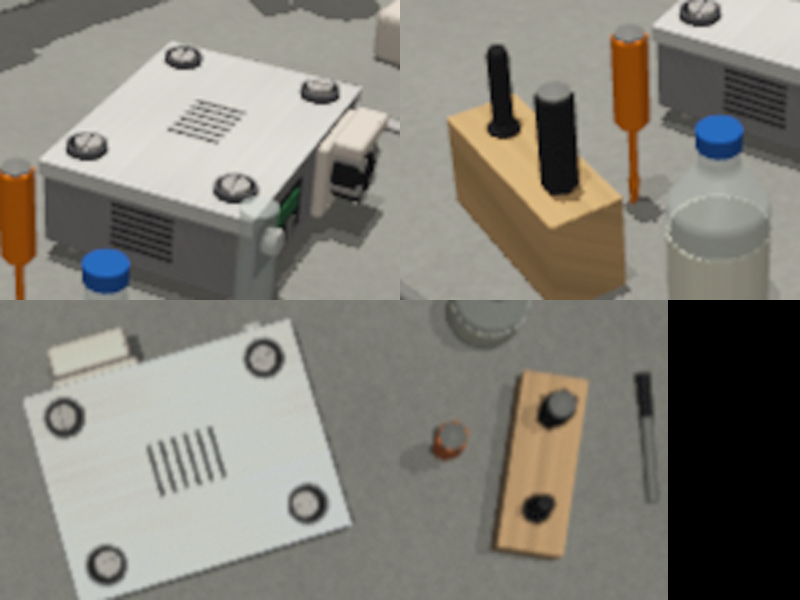

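```bash
R='[{"x":1,"y":0.9,"z":-0.2},{"x":1,"y":0.9,"z":-0.2},{"x":1,"y":0.9,"z":-0.2},{"x":1,"y":0.9,"z":-0.2},{"x":1,"y":0.9,"z":-0.2}]'; python3 -m inch '[{"x":1,"y":0.9,"z":-0.2},{"x":1,"y":0.9,"z":-0.2},{"x":1,"y":0.9,"z":-0.2},{"x":1,"y":0.9,"z":-0.2},{"x":1,"y":0.9,"z":-0.2}]'
cat >> h.py <<'E'
def rel(dx,dy,dz=0,dyaw=0):
    "world shift -> tool fractions (sum over rows)"
    from scipy.spatial.transform import Rotation as Ro
    Rm=Ro.from_euler('xyz',r.get_state()['eef_rot'],degrees=True).as_matrix()
    return np.round(np.append(Rm.T@[dx,dy,dz]/0.025,-dyaw/4),3)
def to(x,y,z,yaw=None):
    s=r.get_state();p=np.array(s['tcp_pos']);print('fractions x y z yaw',rel(*(np.array([x,y,z])-p),0 if yaw is None else (yaw-s['eef_rot'][2]+180)%360-180))
E
python3 -c "
from h import *
to(.52,.05,.3);print(r.get_state()['joints'])"
```

```text
fractions x y z yaw [18.138 16.611 -2.504  0.   ]
[ 8.22258773e+01  2.05813491e+01  6.46600963e-01 -1.57560623e-02
 -7.01354663e+01 -1.65057795e+01]validation failed for argument at $[0]...
```

```bash
python3 -m inch '[{"x":1,"y":0.9,"z":-0.2,"yaw":0},{"x":1,"y":0.9,"z":-0.2,"yaw":0},{"x":1,"y":0.9,"z":-0.2,"yaw":0},{"x":1,"y":0.9,"z":-0.2,"yaw":0},{"x":1,"y":0.9,"z":-0.2,"yaw":0}]'; 
python3 -c "
from h import *
to(.52,.05,.3);print(r.get_state()['joints'])"
```

```text
time_s: 0.57
tcp_pos: [0.3438, 0.4595, 0.2569]
eef_rot: [179.5, -0.1, -23.9]
contact_force: [0.6, 0.3, 0.1]
gripper_width: 0.0878
fractions x y z yaw [13.084 12.134 -1.596  0.   ]
[ 7.27122692e+01  1.06882172e+01 -1.02905877e+01 -8.02566907e-03
 -6.95637949e+01 -6.62545999e+00]
```

```bash
python3 -m inch '[{"x":1,"y":0.93,"z":-0.12,"yaw":0},{"x":1,"y":0.93,"z":-0.12,"yaw":0},{"x":1,"y":0.93,"z":-0.12,"yaw":0},{"x":1,"y":0.93,"z":-0.12,"yaw":0},{"x":1,"y":0.93,"z":-0.12,"yaw":0}]' >/dev/null; python3 -m inch '[{"x":1,"y":0.93,"z":-0.12,"yaw":0},{"x":1,"y":0.93,"z":-0.12,"yaw":0},{"x":1,"y":0.93,"z":-0.12,"yaw":0},{"x":1,"y":0.93,"z":-0.12,"yaw":0},{"x":1,"y":0.93,"z":-0.12,"yaw":0}]' >/dev/null;  python3 -m inch '[{"x":1,"y":0.93,"z":-0.12,"yaw":0},{"x":1,"y":0.93,"z":-0.12,"yaw":0},{"x":0,"y":0,"z":0,"yaw":0},{"x":0,"y":0,"z":0,"yaw":0}]'
python3 -c "
from h import *
print(r.get_state()['joints']);cap('wrist','w1')
for u,v in [(399,230),(392,268)]: print(proj('w1',pt('top0',u,v)))
for p in [(.5886,.2329,.11),(.6432,.0455,.11),(.4513,.1918,.11),(.5065,.006,.11)]: print(proj('w1',p))"
```

```text
time_s: 1.73
tcp_pos: [0.5092, 0.0568, 0.2981]
eef_rot: [179.5, -0.1, -24.1]
contact_force: [-0.9, -0.0, 0.2]
gripper_width: 0.0876
[ 28.62610492   3.13624876 -13.86815749   0.37026319 -73.37344036
  37.17052911]
[578.46876036  36.31714112]
[591.72515759 136.78133251]
[134.22737546 225.44690581]
[275.77746937  85.33402415]
[229.68752912 327.21049136]
[377.61425236 203.92712432]
```

View pics/w1.png

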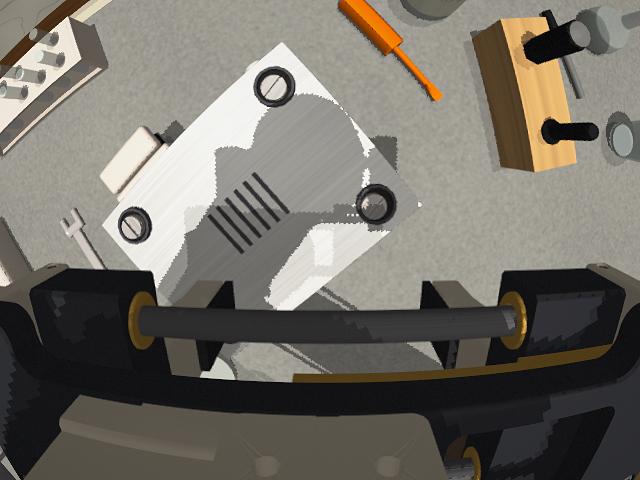

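```bash
python3 -c "
from h import *
to(.461,.027,.2)"
```

```text
fractions x y z yaw [-1.268  1.849  3.939  0.   ]
```

```bash
python3 -m inch '[{"x":-0.3,"y":0.45,"z":0.9,"yaw":0},{"x":-0.3,"y":0.45,"z":0.9,"yaw":0},{"x":-0.3,"y":0.45,"z":0.9,"yaw":0},{"x":-0.3,"y":0.4,"z":0.9,"yaw":0},{"x":0,"y":0,"z":0.3,"yaw":0}]' >/dev/null; python3 -m inch '[{"x":0,"y":0,"z":0,"yaw":0},{"x":0,"y":0,"z":0,"yaw":0}]'
python3 -c "
from h import *
cap('wrist','w2')"
python3 -m inch '[{"x":0,"y":-0.8,"z":0,"yaw":0},{"x":0,"y":-0.8,"z":0,"yaw":0},{"x":0,"y":0,"z":0,"yaw":0},{"x":0,"y":0,"z":0,"yaw":0}]'
python3 -c "
from h import *
cap('wrist','w3')
P=[]
for f in ['w2','w3']:
    u,v=proj(f,(.5065,.006,.112)); print(u,v); u=int(u);v=int(v)
    P.append(cv2.resize(load(f)['im'][v-40:v+40,u-40:u+40],(400,400),interpolation=cv2.INTER_CUBIC)); print(f,u-40,v-40)
cv2.imwrite('pics/crop2.png',np.hstack(P)[:,:,::-1])"
```

```text
time_s: 2.37
tcp_pos: [0.4614, 0.033, 0.1977]
eef_rot: [179.6, -0.1, -23.7]
contact_force: [-0.7, 0.6, -0.1]
gripper_width: 0.0873
time_s: 2.75
tcp_pos: [0.4826, 0.0745, 0.2026]
eef_rot: [179.9, -0.5, -23.5]
contact_force: [-0.6, 0.3, -0.2]
gripper_width: 0.0876
337.34673902165446 174.97545114417971
w2 297 134
409.4179579892212 180.69968167158987
w3 369 140
```

View pics/crop2.png

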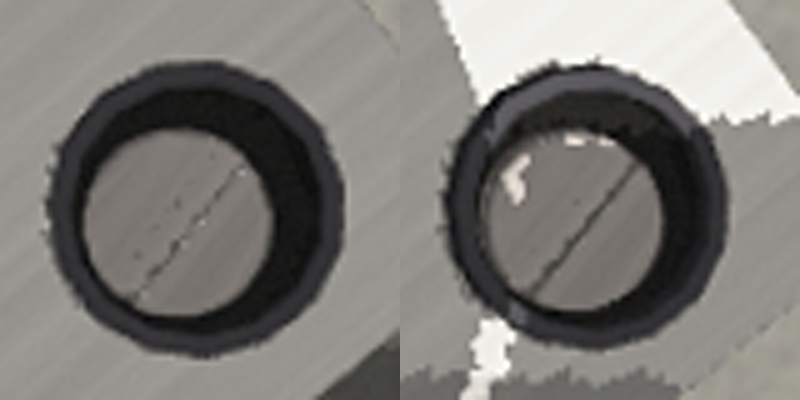

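The slot in w2 runs from (323,194) to (346,167) px, and the stud sits off-centre in its collar. Next: face height relative to the collar for all four fasteners, and precise geometry.

```bash
cat >> h.py <<'E'
def cloud(f):
    z=load(f);K=z['K'];T=z['T'];d=z['d'];v,u=np.mgrid[0:480,0:640];x=(u-K[0,2])/K[0,0];y=(v-K[1,2])/K[1,1]
    if str(z['n'])=='wrist':
        t=np.hypot(x,y)+1e-9;s=np.tan(t)/t;x=x*s;y=y*s
    P=np.stack([x*d,y*d,d],-1)@T[:3,:3].T+T[:3,3]; P[d<=0]=np.nan
    return P
E
python3 - <<'E'
from h import *
for f,cs in [('w1',[(.5886,.2329),(.6432,.0455),(.5065,.006)]),('w2',[(.5065,.006)]),('w3',[(.5065,.006)]),('top0',[(.5886,.2329),(.6432,.0455),(.4513,.1918),(.5065,.006)])]:
    P=cloud(f)
    for c in cs:
        q=np.hypot(P[...,0]-c[0],P[...,1]-c[1]); m=q<.035
        z=P[m][:,2]; print(f,c,np.histogram(z,bins=np.arange(.09,.122,.002))[0])
P=cloud('w2')
for v in range(150,200,6): print([int(round(1e4*a)) if a==a else -1 for a in P[v,300:376:5,2]])
E
```

```text
w1 (0.5886, 0.2329) [   0    5   12    0   23 1283  741   76   87  258  119  236   80    0
    0]
w1 (0.6432, 0.0455) [   0    0    0    0   57 1965 1144   66  126  389  418   18    0    0
    0]
w1 (0.5065, 0.006) [   0    0    0    0   50 2006 1005   58  130  386  402    4    0    0
    0]
w2 (0.5065, 0.006) [   0    0    0    0   54 4271 2118   85  206  835  863   15    0    0
    0]
w3 (0.5065, 0.006) [   0    0    0    0   56 3893 1755  113  252  804  744   12    0    0
    0]
top0 (0.5886, 0.2329) [  1   3  15  39 111  99  97  67  46  36  27  25  17   7   4]
top0 (0.6432, 0.0455) [  0   8  24  31  72  96 108  80  66  41  26  24   5   5   0]
top0 (0.4513, 0.1918) [  0   5  15  55  93  92 109  63  49  35  35  20  12   4   0]
top0 (0.5065, 0.006) [  1   4  19  41  86 115  89  74  54  34  29  18  10   3   0]
[1015, 1007, 1026, 1008, 1033, 1095, 1094, 1096, 1103, 1098, 1054, 1023, 1017, 1025, 1013, 1016]
[1023, 1019, 1017, 1097, 1093, 1021, 1019, 1028, 1028, 1018, 1022, 1102, 1019, 1013, 1010, 1024]
[1015, 994, 1087, 1027, 1026, 1108, 1101, 1091, 1105, 1026, 1015, 1024, 1102, 1018, 1009, 1017]
[1016, 1026, 1093, 1011, 1107, 1105, 1111, 1106, 1056, 1101, 1031, 1028, 1086, 1021, 1026, 1011]
[1025, 1021, 1090, 1098, 1110, 1102, 1105, 1066, 1112, 1114, 1021, 1034, 1015, 1100, 1028, 1017]
[1013, 1013, 1109, 1123, 1114, 1109, 1071, 1107, 1105, 1114, 1099, 1024, 1090, 1081, 1014, 1016]
[1021, 1010, 1100, 1107, 1090, 1065, 1092, 1103, 1106, 1107, 1020, 1025, 1091, 1017, 1015, 1011]
[1011, 1012, 1022, 1102, 1024, 1119, 1107, 1106, 1111, 1027, 1022, 1089, 1107, 1018, 1021, 1020]
[1011, 1018, 1014, 1016, 1109, 1095, 1025, 1019, 1018, 1054, 1100, 1027, 1008, 1022, 1019, 1018]
```

The fastener I looked at stands only 1 mm above its collar, so it is locked. The one at (0.589, 0.233) stands higher (about 4 mm), so I'll look there.

```bash
python3 -m inch '[{"x":-0.1,"y":-0.97,"z":0,"yaw":0},{"x":-0.1,"y":-0.97,"z":0,"yaw":0},{"x":-0.1,"y":-0.97,"z":0,"yaw":0},{"x":-0.1,"y":-0.97,"z":0,"yaw":0},{"x":-0.1,"y":-0.97,"z":0,"yaw":0}]' >/dev/null; python3 -m inch '[{"x":-0.1,"y":-0.97,"z":0,"yaw":0},{"x":-0.1,"y":-0.97,"z":0,"yaw":0},{"x":0,"y":-0.5,"z":0,"yaw":0},{"x":0,"y":0,"z":0,"yaw":0},{"x":0,"y":0,"z":0,"yaw":0}]'
python3 - <<'E'
from h import *
cap('wrist','w4')
for f,cs in [('w4',[(.5886,.2329),(.4513,.1918)])]:
    P=cloud(f)
    for c in cs:
        q=np.hypot(P[...,0]-c[0],P[...,1]-c[1]); m=q<.035
        z=P[m][:,2]; print(proj(f,(*c,.11)),np.histogram(z,bins=np.arange(.09,.122,.002))[0])
to(.543,.253,.2)
E
```

```text
time_s: 3.63
tcp_pos: [0.5443, 0.2551, 0.2083]
eef_rot: [-179.7, -0.7, -23.7]
contact_force: [-0.8, 0.5, -0.1]
gripper_width: 0.0877
[332.28076838 179.22284395] [   5   76   47    1   43 3941 2082   30   45  680  220  603  217    0
    0]
[452.79310808 326.44177892] [  0   0   0   0   5 501 139   0   0   4   1   0   0   0   0]
fractions x y z yaw [-0.023  0.09   0.334  0.   ]
```

```bash
python3 -m inch '[{"x":0,"y":0.8,"z":0,"yaw":0},{"x":0,"y":0.8,"z":0,"yaw":0},{"x":0,"y":0,"z":0,"yaw":0},{"x":0,"y":0,"z":0,"yaw":0}]'
python3 - <<'E'
from h import *
cap('wrist','w5')
Ps=[]
for f in ['w4','w5']:
    u,v=proj(f,(.5886,.2329,.112)).astype(int)
    Ps.append(cv2.resize(load(f)['im'][v-40:v+40,u-40:u+40],(400,400),interpolation=cv2.INTER_CUBIC)); print(f,u-40,v-40)
    P=cloud(f); q=np.hypot(P[...,0]-.5886,P[...,1]-.2329)<.035
    col=P[q&(P[...,2]>.1075)&(P[...,2]<.1115)]; top=P[q&(P[...,2]>.1118)&(P[...,2]<.117)]; cov=P[q&(P[...,2]<.105)&(P[...,2]>.098)]
    def circ(A):
        (x,y),rad=cv2.minEnclosingCircle(A[:,:2].astype(np.float32)); return round(x,4),round(y,4),round(rad,4),len(A)
    print(f,'cover',np.median(cov[:,2]),'collar',np.median(col[:,2]),circ(col),'face',np.median(top[:,2]),circ(top),top.mean(0))
cv2.imwrite('pics/crop3.png',np.hstack(Ps)[:,:,::-1])
E
```

```text
time_s: 4.02
tcp_pos: [0.5266, 0.2134, 0.2085]
eef_rot: [-179.8, -0.7, -23.8]
contact_force: [0.7, 0.2, 0.8]
gripper_width: 0.0873
w4 292 139
w4 cover 0.10170516027246806 collar 0.10948195723124665 (0.5887, 0.2358, 0.0193, 909) face 0.11355984202232464 (0.5885, 0.2356, 0.0123, 827) [0.58845025 0.23561523 0.11356288]
w5 223 140
w5 cover 0.10168801486465429 collar 0.10948504021388765 (0.5888, 0.2356, 0.0192, 900) face 0.11358895961182269 (0.5898, 0.2379, 0.015, 823) [0.58826754 0.23535865 0.11355854]
```

View pics/crop3.png

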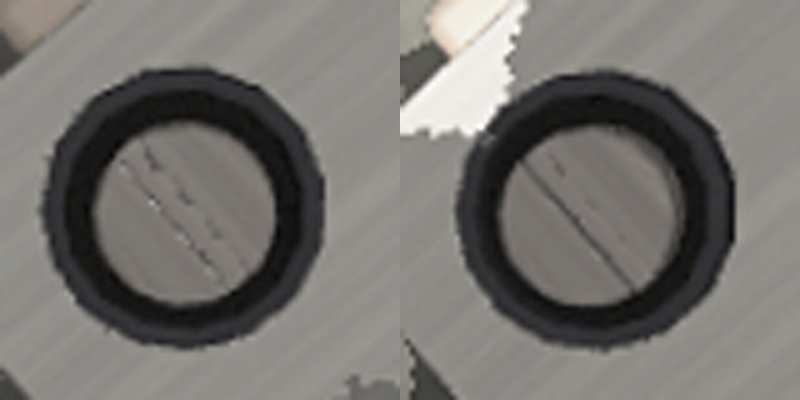

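Run:
```python
from h import *
for f,(u0,v0),ls in [('w4',(292,139),[((118,158),(228,290)),((145,155),(215,235))]),('w5',(223,140),[((120,155),(232,290)),((155,160),(225,238))])]:
    for a,b in ls:
        A,B=[atz(f,u0+p[0]/5-.4,v0+p[1]/5-.4,.1136)[:2] for p in (a,b)]; d=B-A; n=np.array([-d[1],d[0]])/np.hypot(*d)
        print(f,'edge dir',np.degrees(np.arctan2(d[1],d[0])),'dist of stud centre',(np.array([.5884,.2355])-A)@n)
    P=cloud(f); q=np.hypot(P[...,0]-.5884,P[...,1]-.2355)<.0105
    S=P[q&(P[...,2]<.1118)][:,:2]; m=S.mean(0);w,V=np.linalg.eigh(np.cov(S.T)); print(f,len(S),m,np.degrees(np.arctan2(V[1,1],V[0,1])),np.sqrt(w), np.median(P[q&(P[...,2]<.1118)][:,2]))
# rack
P=cloud('w1');
m=(P[...,2]>.08)&(P[...,2]<.09)&(P[...,1]<-.12)&(P[...,1]>-.35)&(P[...,0]>.4)&(P[...,0]<.72)
S=P[m];print('rack',cv2.minAreaRect(S[:,:2].astype(np.float32)),np.median(S[:,2]),len(S))
T=cloud('top0');m=(T[...,2]>.08)&(T[...,2]<.09)&(T[...,1]<-.12)&(T[...,1]>-.35)&(T[...,0]>.4)&(T[...,0]<.72)
S=T[m];print('rack top',cv2.minAreaRect(S[:,:2].astype(np.float32)),np.median(S[:,2]),len(S))
to(.54,-.18,.24)
```

```text
w4 edge dir -164.16956486246798 dist of stud centre 0.0020863234414678702
w4 edge dir -162.7581629441228 dist of stud centre -0.0010917941421770782
w4 178 [0.58825407 0.23584667] -163.23839534301192 [0.00144373 0.00606181] 0.1096732036676681
w5 edge dir -165.0857080869796 dist of stud centre 0.001558059108373464
w5 edge dir -162.822413012326 dist of stud centre -0.0019749491563974455
w5 158 [0.58838492 0.23613568] -163.7201531830455 [0.00150477 0.00610688] 0.1098283609395461
rack ((0.562466025352478, -0.2147466093301773), (0.2149043083190918, 0.09749770164489746), 2.825770378112793) 0.08464017383358219 5865
rack top ((0.5863675475120544, -0.19014972448349), (0.13317367434501648, 0.2471562772989273), 85.46814727783203) 0.08457993159007526 1221
fractions x y z yaw [ 6.854 14.18  -1.23   0.   ]
```

```bash
python3 -m inch '[{"x":0.48,"y":1,"z":-0.4,"yaw":0},{"x":0.48,"y":1,"z":-0.4,"yaw":0},{"x":0.48,"y":1,"z":-0.4,"yaw":0},{"x":0.48,"y":1,"z":-0.4,"yaw":0},{"x":0.48,"y":1,"z":-0.4,"yaw":0}]' >/dev/null; python3 -m inch '[{"x":0.48,"y":1,"z":-0.2,"yaw":0},{"x":0.48,"y":1,"z":-0.2,"yaw":0},{"x":0.48,"y":1,"z":-0.2,"yaw":0},{"x":0.48,"y":1,"z":0,"yaw":0},{"x":0.48,"y":1,"z":0,"yaw":0}]'>/dev/null; python3 -m inch '[{"x":0.48,"y":1,"z":0,"yaw":0},{"x":0.48,"y":1,"z":0,"yaw":0},{"x":0.48,"y":1,"z":0,"yaw":0},{"x":0,"y":0,"z":0,"yaw":0},{"x":0,"y":0,"z":0,"yaw":0}]'
python3 - <<'E'
from h import *
cap('wrist','w6')
u,v=proj('w6',(.587,-.221,.17)).astype(int);print(u,v)
u=max(60,u);v=max(60,v)
cv2.imwrite('pics/crop4.png',cv2.resize(load('w6')['im'][v-60:v+90,u-100:u+100],(800,600),interpolation=cv2.INTER_CUBIC)[:,:,::-1]);print(u-100,v-60)
E
```

```text
time_s: 5.32
tcp_pos: [0.539, -0.1649, 0.2817]
eef_rot: [-179.6, -1.2, -23.8]
contact_force: [0.6, -0.3, 0.4]
gripper_width: 0.0876
374 154
274 94
```

View pics/crop4.png

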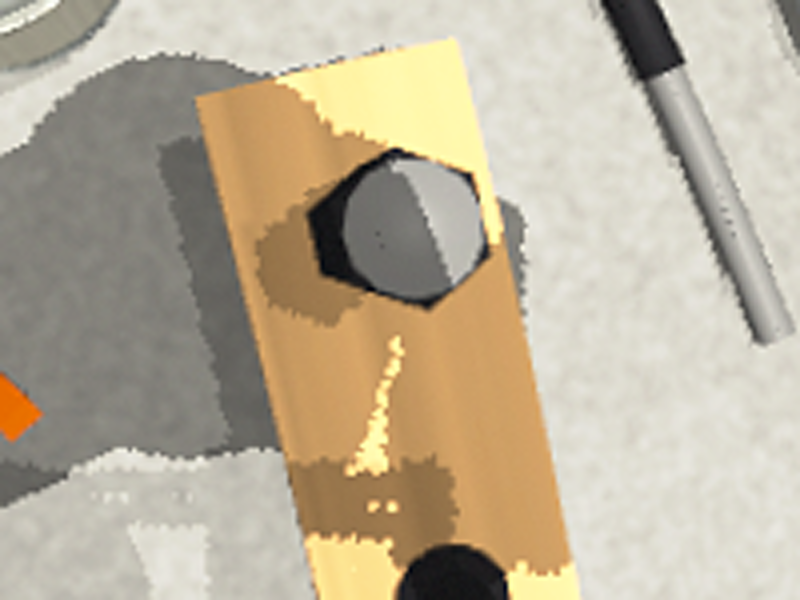

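Confirmed: six-sided black handle with a grey end disc at w6 px ≈ (378,152). It stands in the rack hole; the slim round one is at px (387,240) and the orange one is off the rack.

Run:
```python
from h import *
f='w6'
g=lambda p,h:atz(f,274+p[0]/4-.375,94+p[1]/4-.375,h)[:2]
V=[(395,150),(475,175),(490,250),(430,308)]
W=[g(p,.169) for p in V]
for a,b in zip(W,W[1:]): d=b-a; print('edge',np.degrees(np.arctan2(d[1],d[0]))%60,np.hypot(*d))
a,b=g((322,275),.087),g((310,215),.087);d=b-a;print('low edge',np.degrees(np.arctan2(d[1],d[0]))%60,np.hypot(*d))
P=cloud(f);q=np.hypot(P[...,0]-.587,P[...,1]+.221)<.03
S=P[q&(P[...,2]>.165)];print('top',S.mean(0),np.median(S[:,2]),cv2.minEnclosingCircle(S[:,:2].astype(np.float32)),len(S))
S=P[q&(P[...,2]>.085)&(P[...,2]<.165)]
print('disc centre img',g((415,232),.172))
R=P[(P[...,2]>.082)&(P[...,2]<.0875)&(np.hypot(P[...,0]-.56,P[...,1]+.21)<.13)];print('rack',cv2.minAreaRect(R[:,:2].astype(np.float32)),np.median(R[:,2]))
for p in [(200,97),(455,38),(575,570),(318,590)]: print('rackpt',g(p,.0847))
for p in [(415,232)]:
  u,v=proj('top0',(*g(p,.172),.172));print('in top0',u,v)
S=P[(P[...,2]>.13)&(np.hypot(P[...,0]-.496,P[...,1]+.2035)<.025)];print('slim',S.mean(0),S[:,2].max(),len(S))
```

```text
edge 50.28953594957247 0.014724195847511853
edge 48.26054568427833 0.013516338177772726
edge 51.0807128591818 0.014903473938780528
low edge 47.7058862748281 0.014115007003477708
top [ 0.5894029  -0.22285223  0.17166273] 0.17197769979692362 ((0.5892519950866699, -0.2234349101781845), 0.015007959678769112) 1159
disc centre img [ 0.58858347 -0.22329162]
rack ((0.5719220042228699, -0.21300117671489716), (0.23425880074501038, 0.10560132563114166), 6.171846389770508) 0.0846768689777258
rackpt [ 0.63340272 -0.20091295]
rackpt [ 0.62333864 -0.26075093]
rackpt [ 0.49534489 -0.23896805]
rackpt [ 0.51593403 -0.17965413]
in top0 399.952772462421 229.14569016115695
slim [ 0.50258904 -0.21054955  0.3407675 ] 0.3802400299112064 7903
```

```bash
python3 -c "
from h import *
to(.589,-.2232,.2,-10)"
```

```text
fractions x y z yaw [ 2.709  1.367  3.313 -3.432]
```

```bash
python3 -m inch '[{"x":0.6,"y":0.4,"z":0.2,"yaw":-0.86},{"x":0.6,"y":0.4,"z":0.2,"yaw":-0.86},{"x":0.6,"y":0.4,"z":0.2,"yaw":-0.86},{"x":0.6,"y":0.4,"z":0,"yaw":-0.86},{"x":0,"y":0,"z":0,"yaw":0}]'; python3 -m inch '[{"x":0,"y":0,"z":0,"yaw":0}]' >/dev/null; python3 -c "
from h import *
st();to(.589,-.2232,.2,-10)"
```

```text
time_s: 5.78
tcp_pos: [0.5859, -0.2193, 0.2689]
eef_rot: [-179.8, -1.4, -9.0]
contact_force: [0.1, 0.8, 0.8]
gripper_width: 0.0873
time_s 5.8667
tcp_pos [ 0.5861 -0.2188  0.2684]
eef_rot [-179.8132   -1.3488   -9.0462]
contact_force [0.6531 1.11   0.5617]
moment [0.0284 0.0913 0.0137]
gripper_width 0.0876
fractions x y z yaw [0.077 0.165 2.736 0.238]
```

```bash
python3 -m inch '[{"x":0,"y":0.16,"z":0.6,"yaw":0.2},{"x":0.08,"y":0,"z":0.7,"yaw":0},{"x":0,"y":0,"z":0.7,"yaw":0},{"x":0,"y":0,"z":0.7,"yaw":0},{"x":0,"y":0,"z":0,"yaw":0}]'; python3 -c "
from h import *
to(.589,-.2232,.127,-10)"
```

```text
time_s: 6.28
tcp_pos: [0.5898, -0.2182, 0.2011]
eef_rot: [-179.7, -1.6, -9.9]
contact_force: [-1.2, 0.3, -0.5]
gripper_width: 0.0875
fractions x y z yaw [-0.08   0.217  2.962  0.018]
```

```bash
python3 -m inch '[{"x":-0.08,"y":0.3,"z":0.5,"yaw":0},{"x":0,"y":0,"z":0.7,"yaw":0},{"x":0,"y":0,"z":0.7,"yaw":0},{"x":0,"y":0,"z":0.7,"yaw":0},{"x":0,"y":0,"z":0,"yaw":0}]'; python3 -c "
from h import *
to(.589,-.2232,.127,-10)"
```

```text
time_s: 6.7
tcp_pos: [0.5899, -0.2214, 0.1401]
eef_rot: [-179.7, -1.9, -9.8]
contact_force: [-0.7, 0.1, -0.6]
gripper_width: 0.0874
fractions x y z yaw [-0.043  0.08   0.523  0.042]
```

```bash
python3 -m inch '[{"x":0,"y":0.12,"z":0.5,"yaw":0},{"x":0,"y":0,"z":0,"yaw":0}]'; python3 -m inch '[{"x":0,"y":0,"z":0,"yaw":0},{"x":0,"y":0,"z":0,"yaw":0},{"x":0,"y":0,"z":0,"yaw":0},{"x":0,"y":0,"z":0,"yaw":0},{"x":0,"y":0,"z":0,"yaw":0}]' -1 30;python3 -m inch '[{"x":0,"y":0,"z":0,"yaw":0},{"x":0,"y":0,"z":0,"yaw":0},{"x":0,"y":0,"z":0,"yaw":0},{"x":0,"y":0,"z":0,"yaw":0},{"x":0,"y":0,"z":0,"yaw":0}]'
```

```text
time_s: 6.87
tcp_pos: [0.5906, -0.2232, 0.13]
eef_rot: [-179.8, -2.0, -9.8]
contact_force: [-1.1, -0.7, -1.5]
gripper_width: 0.0874
time_s: 7.28
tcp_pos: [0.5936, -0.2224, 0.1373]
eef_rot: [-179.8, -2.5, -9.7]
contact_force: [-0.2, -0.0, -0.8]
gripper_width: 0.0599
time_s: 7.7
tcp_pos: [0.594, -0.2227, 0.1387]
eef_rot: [-179.8, -2.6, -9.7]
contact_force: [-0.7, -1.0, 0.5]
gripper_width: 0.0265
```

```bash
python3 -m inch '[{"x":0,"y":0,"z":-0.4,"yaw":0},{"x":0,"y":0,"z":-0.8,"yaw":0}]' -1 40; python3 -c "
from h import *
st();to(.592,-.2232,.26,-10);print(r.get_state()['joints'])"
```

```text
time_s: 7.87
tcp_pos: [0.5904, -0.2221, 0.165]
eef_rot: [-179.8, -2.2, -9.7]
contact_force: [4.0, -1.9, -4.0]
gripper_width: 0.0259
time_s 7.8667
tcp_pos [ 0.5904 -0.2221  0.165 ]
eef_rot [-179.791    -2.153    -9.7405]
contact_force [ 3.9625 -1.9353 -3.9566]
moment [-0.9736 -1.9305 -0.0135]
gripper_width 0.0259
fractions x y z yaw [ 0.214  0.019 -3.793  0.065]
[-2.88371674e+00  1.83249320e+01 -1.25978812e+01  5.91004474e-02
 -5.69146944e+01  8.31157720e+01]
```

```bash
python3 -m inch '[{"x":0.04,"y":0,"z":-0.85,"yaw":0},{"x":0.04,"y":0,"z":-0.85,"yaw":0},{"x":0.04,"y":0,"z":-0.85,"yaw":0},{"x":0,"y":0,"z":-0.85,"yaw":0},{"x":0,"y":0,"z":-0.3,"yaw":0}]'; python3 -c "
from h import *
st();cap('wrist','w7');cap('scene','s7');cap('top','t7')
s=load('s7')['im'];w=load('w7')['im']
p=np.array(r.get_state()['tcp_pos']);u,v=proj('s7',p-[0,0,.1]).astype(int);print(u,v)
a=cv2.resize(s[v-60:v+60,u-50:u+50],(500,600),interpolation=cv2.INTER_CUBIC)
uw,vw=proj('w7',p-[0,0,.13]).astype(int);print(uw,vw)
b=cv2.resize(w[vw-100:vw+20,uw-30:uw+30],(300,600),interpolation=cv2.INTER_CUBIC)
cv2.imwrite('pics/crop5.png',np.hstack([a,b])[:,:,::-1]);print('offs',u-50,v-60,uw-30,vw-100)"
```

```text
time_s: 8.28
tcp_pos: [0.5908, -0.2229, 0.2655]
eef_rot: [-179.8, -2.3, -9.7]
contact_force: [1.1, 0.1, -0.0]
gripper_width: 0.0255
time_s 8.2833
tcp_pos [ 0.5908 -0.2229  0.2655]
eef_rot [-179.8335   -2.3371   -9.7275]
contact_force [ 1.1416  0.0939 -0.0423]
moment [-0.0377 -0.0213  0.0424]
gripper_width 0.0255
248 257
327 245
offs 198 197 297 145
```

View pics/crop5.png

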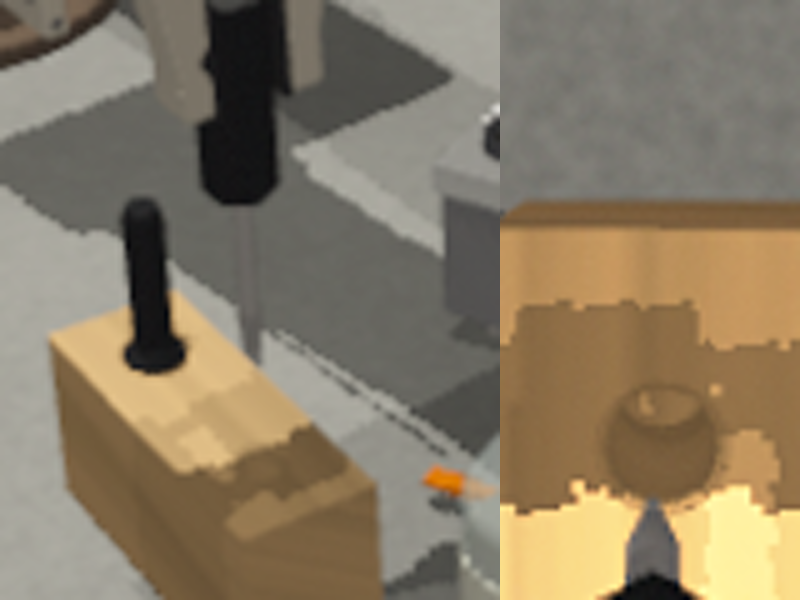

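```bash
cat >> h.py <<'E'
def tri(f1,p1,f2,p2):
    o1,d1=ray(f1,*p1);o2,d2=ray(f2,*p2);A=np.stack([d1,-d2],1);t=np.linalg.lstsq(A,o2-o1,rcond=None)[0]
    a,b=o1+t[0]*d1,o2+t[1]*d2;return (a+b)/2,np.linalg.norm(a-b)
def tool(p):
    from scipy.spatial.transform import Rotation as Ro
    s=r.get_state();return Ro.from_euler('xyz',s['eef_rot'],degrees=True).as_matrix().T@(np.array(p)-s['tcp_pos'])
E
python3 - <<'E'
from h import *
st()
t=(297+155/5-.4,145+500/5-.4); s=(198+252/5-.4,197+368/5-.4)
print('tip tri',tri('w7',t,'s7',s)); q=atz('w7',*t,.1318);print('tip atz',q,tool(q))
print('hole',atz('w7',297+162/5-.4,145+442/5-.4,.0847))
P=cloud('w7');R=P[(P[...,2]<.083)&(P[...,2]>0.01)&(np.hypot(P[...,0]-.59,P[...,1]+.2232)<.016)];print('hole depth pts',R.mean(0),cv2.minEnclosingCircle(R[:,:2].astype(np.float32)),len(R))
E
```

```text
time_s 8.4333
tcp_pos [ 0.5897 -0.2224  0.2616]
eef_rot [-179.7719   -2.1277   -9.7631]
contact_force [ 0.258  -0.7526 -2.0082]
moment [0.0565 0.1848 0.008 ]
gripper_width 0.0259
tip tri (array([ 0.58967561, -0.22350791,  0.13180959]), np.float64(0.002789401261582044))
tip atz [ 0.59063506 -0.22248366  0.1318    ] [-0.00387379  0.00048136  0.12969965]
hole [ 0.59066185 -0.22368195  0.0847    ]
hole depth pts [ 0.58226463 -0.22231833  0.05382641] ((0.5904965400695801, -0.2233726978302002), 0.012974340468645096) 337
```

```bash
python3 -m inch '[{"x":0,"y":-0.2,"z":-0.8,"yaw":-0.5},{"x":0,"y":-0.4,"z":-0.8,"yaw":-0.8},{"x":0,"y":-0.6,"z":-0.8,"yaw":-0.8},{"x":0,"y":-0.8,"z":-0.3,"yaw":-0.8},{"x":0,"y":-1,"z":0,"yaw":-0.8}]'; python3 -c "
from h import *
to(.588,.236,.30,16.4)"
```

```text
time_s: 8.85
tcp_pos: [0.5859, -0.1477, 0.3191]
eef_rot: [180.0, -1.0, 5.2]
contact_force: [0.6, -0.5, -1.9]
gripper_width: 0.026
fractions x y z yaw [  1.456 -15.278   0.777  -2.806]
```

```bash
python3 -m inch '[{"x":0.12,"y":-1,"z":0,"yaw":-0.7},{"x":0.15,"y":-1,"z":0,"yaw":-0.7},{"x":0.2,"y":-1,"z":0,"yaw":-0.7},{"x":0.25,"y":-1,"z":0,"yaw":-0.5},{"x":0.28,"y":-1,"z":0,"yaw":0}]'; python3 -m inch '[{"x":0.28,"y":-1,"z":0,"yaw":0},{"x":0.28,"y":-1,"z":0,"yaw":0},{"x":0.28,"y":-1,"z":0,"yaw":0},{"x":0.28,"y":-1,"z":0,"yaw":0},{"x":0.28,"y":-1,"z":0,"yaw":0}]'; python3 -c "
from h import *
to(.588,.236,.28,16.4)"
```

```text
time_s: 9.27
tcp_pos: [0.5827, -0.0148, 0.3091]
eef_rot: [180.0, -0.2, 16.1]
contact_force: [1.2, 0.4, -0.6]
gripper_width: 0.0261
time_s: 9.68
tcp_pos: [0.5764, 0.1211, 0.2974]
eef_rot: [-180.0, 0.8, 16.1]
contact_force: [1.0, -0.2, -1.3]
gripper_width: 0.0257
fractions x y z yaw [ 1.732 -4.285  0.676 -0.068]
```

```bash
cat >> h.py <<'E'
from scipy.spatial.transform import Rotation as Ro
_Rg=Ro.from_euler('xyz',[-179.83,-2.34,-9.73],degrees=True).as_matrix()
TIP=_Rg.T@np.array([-.0005,0,-.1337]); AX=_Rg.T@np.array([0,0,1.])
def tip():
    s=r.get_state();R=Ro.from_euler('xyz',s['eef_rot'],degrees=True).as_matrix()
    return np.array(s['tcp_pos'])+R@TIP,R@AX
def tipto(x,y,z,yaw=None):
    p,a=tip();s=r.get_state();print('t',round(s['time_s'],2),'tip',np.round(p,4),'tilt deg',np.round(np.degrees(a[:2]),2),'yaw',round(s['eef_rot'][2],2),'F',np.round(s['contact_force'],2),'M',np.round(s['moment'],2))
    print('fractions',rel(*(np.array([x,y,z])-p),0 if yaw is None else (yaw-s['eef_rot'][2]+180)%360-180))
E
python3 -m inch '[{"x":0.45,"y":-1,"z":0,"yaw":0},{"x":0.45,"y":-1,"z":0,"yaw":0},{"x":0.4,"y":-1,"z":0,"yaw":0},{"x":0.3,"y":-1,"z":0,"yaw":0},{"x":0,"y":0,"z":0,"yaw":0}]' >/dev/null;python3 -m inch '[{"x":0,"y":0,"z":0,"yaw":0}]' >/dev/null; python3 -c "
from h import *
tipto(.5883,.2358,.14,16.4)"
```

```text
t 10.18 tip [0.5716 0.2337 0.1482] tilt deg [4.03 1.53] yaw 16.34 F [-0.52 -0.13 -1.3 ] M [-0.08 -0.14 -0.03]
fractions [ 0.676  0.107  0.304 -0.016]
```

```bash
python3 -m inch '[{"x":0.35,"y":0.1,"z":0,"yaw":0},{"x":0.35,"y":0,"z":0.2,"yaw":0},{"x":0,"y":0,"z":0,"yaw":0}]' >/dev/null; python3 -c "
from h import *
tipto(.5883,.2358,.14,16.4);cap('wrist','w8');cap('scene','s8');tipto(.5883,.2358,.125,16.4)
w=load('w8')['im'];s=load('s8')['im'];p=(.5883,.2358,.12)
u,v=proj('w8',p).astype(int);a=cv2.resize(w[v-50:v+50,u-40:u+40],(480,600),interpolation=cv2.INTER_CUBIC);print(u-40,v-50)
u,v=proj('s8',p).astype(int);b=cv2.resize(s[v-50:v+25,u-20:u+20],(320,600),interpolation=cv2.INTER_CUBIC);print(u-20,v-50)
cv2.imwrite('pics/crop6.png',np.hstack([a,b])[:,:,::-1])
print(proj('w8',tip()[0]),proj('s8',tip()[0]))"
```

```text
t 10.43 tip [0.588  0.235  0.1381] tilt deg [4.34 1.71] yaw 16.36 F [ 0.72 -0.4  -1.87] M [ 0.01 -0.12 -0.  ]
fractions [ 0.018 -0.027 -0.077 -0.01 ]
t 10.53 tip [0.5877 0.2347 0.1394] tilt deg [4.28 1.68] yaw 16.34 F [-0.09 -0.31 -0.96] M [-0.04 -0.13 -0.01]
fractions [ 0.057 -0.038  0.576 -0.015]
287 188
369 148
[328.45600288 246.08465937] [390.21460895 191.86822144]
```

View pics/crop6.png

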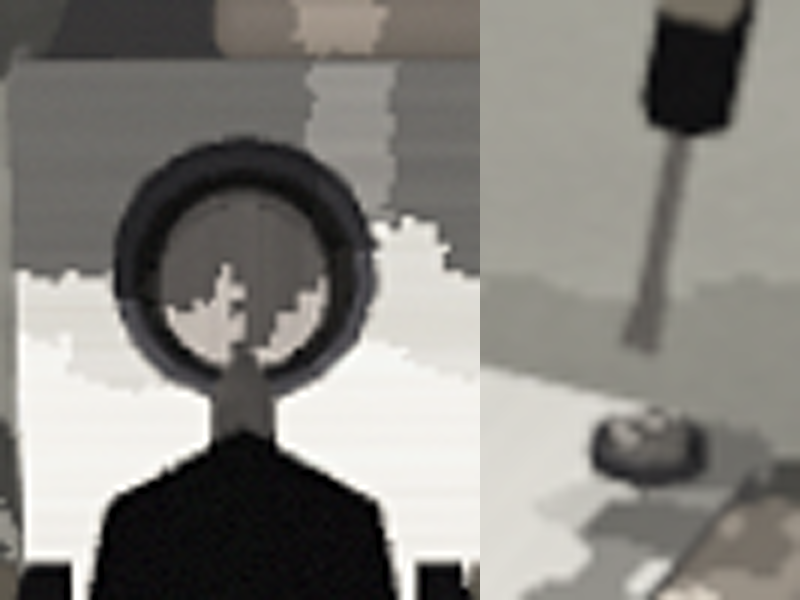

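The tip is over the slot in w8, at px (327.5,245.5); the slot's centreline is at px column ≈328.7 and parallel to the blade. There is about 4.5° of tilt, in the slot's plane.

```bash
python3 -c "
from h import *
a=atz('w8',327.4,245.4,.139);b=atz('w8',287+251/6-.4,188+240/6,.1136);c=atz('w8',287+163/6-.4,188+268/6,.1136);d=atz('w8',287+327/6-.4,188+268/6,.1136)
print(a,b,c,d,tool(a)[1],tool(b)[1],tool(c)[1],tool(d)[1])
P=cloud('w8');q=P[(np.hypot(P[...,0]-.5885,P[...,1]-.2358)<.015)&(P[...,2]>.1118)&(P[...,2]<.118)];print(q.mean(0),tool(q.mean(0)))
tipto(.5883,.2358,.125,16.4)"
```

```text
[0.58790188 0.23561563 0.139     ] [0.59523859 0.23672433 0.1136    ] [0.58789671 0.24744137 0.1136    ] [0.59432539 0.22533723 0.1136    ] -0.00034007071315529837 0.0005548918294648225 -0.011795496862864557 0.011224247480839205
[0.58877555 0.23608942 0.11355995] [-0.00354716 -0.00065554  0.15937158]
t 10.53 tip [0.5877 0.2347 0.1394] tilt deg [4.28 1.68] yaw 16.34 F [-0.09 -0.31 -0.96] M [-0.04 -0.13 -0.01]
fractions [ 0.057 -0.038  0.576 -0.015]
```

```bash
python3 -m inch '[{"x":0.03,"y":0,"z":0.3,"yaw":0},{"x":0.03,"y":0,"z":0.3,"yaw":0},{"x":0,"y":0,"z":0,"yaw":0}]' >/dev/null; python3 -c "
from h import *
tipto(.588,.235,.115,16.4)"
```

```text
t 10.78 tip [0.5892 0.2336 0.1238] tilt deg [4.21 1.61] yaw 16.21 F [-0.8   0.28 -1.45] M [-0.02 -0.1  -0.01]
fractions [-0.016 -0.069  0.351 -0.047]
```

```bash
python3 -m inch '[{"x":0,"y":-0.07,"z":0.12,"yaw":-0.05},{"x":0,"y":-0.03,"z":0.1,"yaw":0},{"x":0,"y":0,"z":0,"yaw":0}]' >/dev/null; python3 -c "
from h import *
tipto(.588,.235,.115,16.4);cap('wrist','w9')
w=load('w9')['im'];p=(.5883,.2358,.115)
u,v=proj('w9',p).astype(int);a=cv2.resize(w[v-40:v+30,u-40:u+40],(800,700),interpolation=cv2.INTER_CUBIC)[:600];print(u-40,v-40)
cv2.imwrite('pics/crop7.png',a[:,:,::-1]);print(proj('w9',tip()[0]));tipto(.588,.235,.115,16.4)"
```

```text
t 11.03 tip [0.5878 0.2353 0.1176] tilt deg [4.22 1.62] yaw 16.39 F [ 0.12 -0.3  -0.88] M [-0.05 -0.2   0.  ]
fractions [ 0.007  0.015  0.104 -0.001]
287 203
[328.14837606 245.13116764]
t 11.08 tip [0.5879 0.2354 0.1178] tilt deg [4.21 1.62] yaw 16.4 F [-0.78 -0.68 -1.3 ] M [-0.02 -0.16 -0.02]
fractions [0.003 0.016 0.114 0.001]
```

View pics/crop7.png

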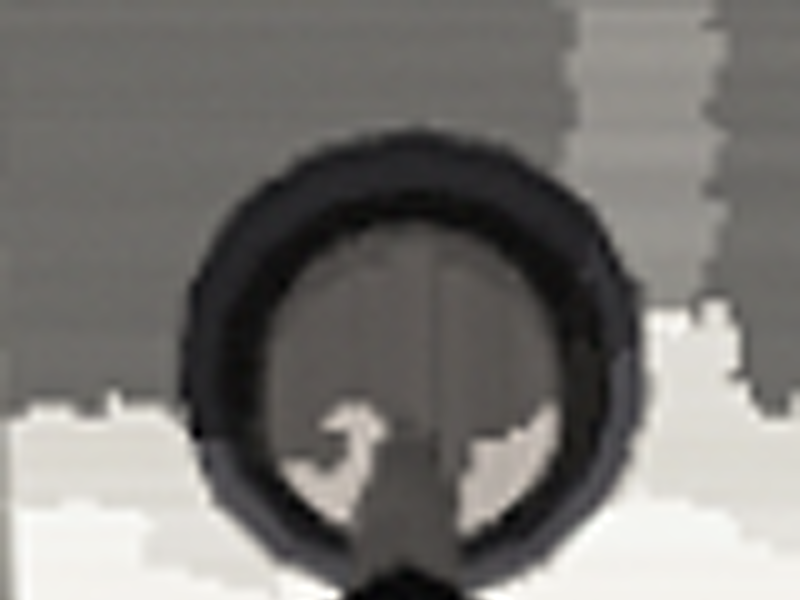

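```bash
python3 -m inch '[{"x":0,"y":0,"z":0.1,"yaw":0},{"x":0,"y":0,"z":0.08,"yaw":0}]' >/dev/null; python3 -c "
from h import *
tipto(.588,.2355,.1097,16.4)"; python3 -m inch '[{"x":0,"y":0,"z":0.06,"yaw":0}]' >/dev/null; python3 -c "
from h import *
tipto(.588,.2355,.1097,16.4)"
```

```text
t 11.25 tip [0.5881 0.2358 0.1139] tilt deg [4.13 1.58] yaw 16.43 F [-0.39  0.54 -2.1 ] M [-0.01 -0.12 -0.  ]
fractions [-0.002  0.007  0.17   0.007]
t 11.33 tip [0.5881 0.2358 0.1124] tilt deg [4.12 1.57] yaw 16.44 F [ 0.78  0.11 -0.92] M [-0.07 -0.14  0.  ]
fractions [-0.005  0.01   0.109  0.009]
```

```bash
for i in 1; do python3 -m inch '[{"x":0,"y":0,"z":0.05,"yaw":0}]' | grep contact; python3 -m inch '[{"x":0,"y":0,"z":0.05,"yaw":0}]' |grep contact;  done; python3 -c "
from h import *
tipto(.588,.2355,.1097,16.4)"
```

```text
contact_force: [0.1, -1.5, -0.8]
contact_force: [-0.6, 0.1, -0.5]
t 11.5 tip [0.5881 0.2357 0.1097] tilt deg [4.11 1.58] yaw 16.44 F [-0.64  0.07 -0.51] M [-0.03 -0.16  0.02]
fractions [-0.006  0.008  0.001  0.01 ]
```

```bash
python3 -m inch '[{"x":0,"y":0,"z":0.05,"yaw":0}]' | grep contact; python3 -m inch '[{"x":0,"y":0,"z":0.05,"yaw":0}]' |grep contact; python3 -c "
from h import *
tipto(.588,.2355,.1097,16.4)"
```

```text
contact_force: [-0.2, 0.4, 3.6]
contact_force: [-2.5, 0.6, 4.0]
t 11.67 tip [0.5886 0.2358 0.1082] tilt deg [4.03 1.56] yaw 16.46 F [-2.45  0.65  3.96] M [-0.11  0.87 -0.02]
fractions [-0.027  0.005 -0.058  0.015]
```

```bash
python3 -m inch '[{"x":-0.03,"y":0,"z":0.08,"yaw":0}]' | grep contact; python3 -m inch '[{"x":-0.03,"y":0,"z":0.1,"yaw":0}]' |grep contact; python3 -c "
from h import *
tipto(.588,.2355,.1035,16.4)"
```

```text
contact_force: [-0.3, -0.2, 5.7]
contact_force: [-0.5, 0.1, 6.9]
t 11.83 tip [0.5883 0.2358 0.1055] tilt deg [3.85 1.5 ] yaw 16.48 F [-0.52  0.06  6.89] M [-0.11  0.41 -0.02]
fractions [-0.012  0.007  0.08   0.021]
```

```bash
python3 -m inch '[{"x":0,"y":0,"z":0.1,"yaw":0}]' | grep contact; python3 -m inch '[{"x":0,"y":0,"z":0.1,"yaw":0}]' |grep contact; python3 -c "
from h import *
tipto(.588,.2355,.103,16.4)"
```

```text
contact_force: [-1.8, -0.2, 7.9]
contact_force: [-3.9, -0.6, 9.0]
t 12.0 tip [0.5889 0.2359 0.1027] tilt deg [3.7  1.45] yaw 16.52 F [-3.85 -0.57  8.98] M [-0.16  1.75  0.02]
fractions [-0.039  0.003 -0.012  0.03 ]
```

```bash
python3 -m inch '[{"x":-0.04,"y":0,"z":0.04,"yaw":0},{"x":0,"y":0,"z":0.04,"yaw":0}]' | grep contact; python3 -c "
from h import *
tipto(.588,.2355,.1025,16.4)"; python3 -m inch '[{"x":0,"y":0,"z":0.04,"yaw":0.6}]' | grep contact; python3 -c "
from h import *
tipto(.588,.2355,.1025,8)"
```

```text
contact_force: [-3.8, 0.0, 9.0]
t 12.17 tip [0.5889 0.2359 0.1032] tilt deg [3.52 1.39] yaw 16.56 F [-3.82  0.01  8.98] M [-0.2   1.74 -0.03]
fractions [-0.037  0.004  0.028  0.04 ]
contact_force: [-2.9, -1.3, 8.0]
t 12.25 tip [0.5888 0.2358 0.1034] tilt deg [3.5  1.31] yaw 14.21 F [-2.88 -1.28  8.01] M [-1.03  1.47  0.09]
fractions [-0.035  0.005  0.038  1.553]
```

```bash
python3 -m inch '[{"x":-0.02,"y":0,"z":0.08,"yaw":0.8},{"x":-0.02,"y":0,"z":0.07,"yaw":0.8}]' | grep contact; python3 -c "
from h import *
tipto(.588,.2355,.1025,8)"; python3 -m inch '[{"x":-0.02,"y":0,"z":0.07,"yaw":0.8},{"x":-0.02,"y":0,"z":0.07,"yaw":0.8}]' | grep contact; python3 -c "
from h import *
tipto(.588,.2355,.1025,8)"
```

```text
contact_force: [-0.5, -3.5, 8.8]
t 12.42 tip [0.5888 0.2348 0.1027] tilt deg [3.38 1.13] yaw 7.62 F [-0.55 -3.54  8.78] M [-1.48  0.63  0.05]
fractions [-0.026 -0.03   0.009 -0.095]
contact_force: [-3.0, -1.5, 10.2]
t 12.58 tip [0.5891 0.234  0.1025] tilt deg [3.19 0.93] yaw 0.95 F [-3.03 -1.46 10.25] M [-0.63  1.33  0.06]
fractions [-0.042 -0.062 -0.    -1.764]
```

```bash
python3 -m inch '[{"x":-0.03,"y":-0.05,"z":0.06,"yaw":0.8},{"x":-0.03,"y":-0.05,"z":0.06,"yaw":0.8}]' | grep contact; python3 -c "
from h import *
tipto(.588,.2355,.1025,8)"; python3 -m inch '[{"x":-0.03,"y":-0.05,"z":0.06,"yaw":0.8},{"x":-0.03,"y":-0.05,"z":0.06,"yaw":0.8}]' | grep contact; python3 -c "
from h import *
tipto(.588,.2355,.1025,-63)"
```

```text
contact_force: [-2.1, -4.6, 8.2]
t 12.75 tip [0.5886 0.2346 0.1026] tilt deg [3.03 0.81] yaw -5.75 F [-2.09 -4.6   8.24] M [-2.09  0.85  0.12]
fractions [-0.029 -0.033  0.006 -3.438]
contact_force: [-1.7, -4.9, 10.1]
t 12.92 tip [0.5883 0.2349 0.1027] tilt deg [2.86 0.75] yaw -12.45 F [-1.67 -4.88 10.06] M [-2.06  1.04  0.11]
fractions [-1.9000e-02 -2.1000e-02  7.0000e-03  1.2638e+01]
```

```bash
python3 -m inch '[{"x":-0.02,"y":-0.02,"z":0.06,"yaw":0.8},{"x":-0.02,"y":-0.03,"z":0.06,"yaw":0.8},{"x":-0.02,"y":-0.03,"z":0.06,"yaw":0.8}]' | grep contact; python3 -c "
from h import *
tipto(.588,.2355,.1025,-63)"; python3 -m inch '[{"x":-0.02,"y":-0.03,"z":0.06,"yaw":0.8},{"x":-0.02,"y":-0.03,"z":0.06,"yaw":0.8},{"x":-0.02,"y":-0.03,"z":0.06,"yaw":0.8}]' | grep contact; python3 -c "
from h import *
tipto(.588,.2355,.1025,-63)"
```

```text
contact_force: [-2.3, -3.3, 10.1]
t 13.17 tip [0.5885 0.2348 0.1026] tilt deg [2.57 0.57] yaw -22.48 F [-2.26 -3.34 10.07] M [-1.41  1.53  0.01]
fractions [-2.8000e-02 -2.0000e-02  3.0000e-03  1.0129e+01]
contact_force: [-3.2, -2.5, 9.8]
t 13.42 tip [0.5891 0.2351 0.1026] tilt deg [2.23 0.4 ] yaw -32.52 F [-3.25 -2.48  9.85] M [-1.33  1.52  0.01]
fractions [-4.50e-02  1.00e-02  6.00e-03  7.62e+00]
```

```bash
python3 -m inch '[{"x":-0.04,"y":0,"z":0.06,"yaw":0.8},{"x":-0.04,"y":-0.01,"z":0.06,"yaw":0.8},{"x":-0.04,"y":-0.01,"z":0.06,"yaw":0.8}]' | grep contact; python3 -c "
from h import *
tipto(.588,.2355,.1025,-63)"; python3 -m inch '[{"x":-0.04,"y":-0.01,"z":0.06,"yaw":0.8},{"x":-0.04,"y":-0.01,"z":0.06,"yaw":0.8},{"x":-0.04,"y":-0.01,"z":0.06,"yaw":0.8}]' | grep contact; python3 -c "
from h import *
tipto(.588,.2355,.1025,-63)"
```

```text
contact_force: [-2.2, -3.1, 10.3]
t 13.67 tip [0.5888 0.2353 0.1027] tilt deg [1.77 0.22] yaw -42.55 F [-2.19 -3.13 10.35] M [-1.43  1.36  0.07]
fractions [-0.028  0.015  0.008  5.112]
contact_force: [-3.7, -3.1, 9.6]
t 13.92 tip [0.5887 0.2355 0.1028] tilt deg [1.28 0.11] yaw -52.6 F [-3.69 -3.06  9.61] M [-1.32  1.41  0.03]
fractions [-0.018  0.023  0.011  2.601]
```

Near the stop; smaller steps now, watching Mz and whether the yaw still follows.

```bash
python3 -m inch '[{"x":-0.03,"y":0.01,"z":0.06,"yaw":0.7},{"x":-0.03,"y":0.01,"z":0.06,"yaw":0.7}]' | grep contact; python3 -c "
from h import *
tipto(.588,.2355,.1025,-63)"; python3 -m inch '[{"x":-0.03,"y":0.01,"z":0.06,"yaw":0.6},{"x":-0.03,"y":0.01,"z":0.06,"yaw":0.5}]' | grep contact; python3 -c "
from h import *
tipto(.588,.2355,.1025,-65)";python3 -m inch '[{"x":-0.03,"y":0,"z":0.06,"yaw":0.4}]' | grep contact; python3 -c "
from h import *
tipto(.588,.2355,.1025,-65)"
```

```text
contact_force: [-2.0, -3.5, 9.4]
t 14.08 tip [0.5887 0.2354 0.1028] tilt deg [0.94 0.02] yaw -58.48 F [-1.99 -3.49  9.44] M [-0.66  1.48  0.  ]
fractions [-0.017  0.021  0.012  1.13 ]
contact_force: [-3.9, -2.0, 9.5]
t 14.25 tip [0.5885 0.2356 0.1028] tilt deg [ 0.62 -0.04] yaw -63.13 F [-3.86 -1.98  9.48] M [-0.83  1.44  0.02]
fractions [-0.007  0.02   0.012  0.468]
contact_force: [-2.7, -2.3, 9.1]
t 14.33 tip [0.5886 0.2357 0.1028] tilt deg [ 0.49 -0.05] yaw -64.82 F [-2.66 -2.27  9.14] M [-0.9   1.56  0.07]
fractions [-0.005  0.024  0.012  0.044]
```

```bash
python3 -m inch '[{"x":-0.02,"y":0.01,"z":0.06,"yaw":0.5}]' >/dev/null; python3 -c "
from h import *
tipto(.588,.2355,.1025,-65)"; python3 -m inch '[{"x":-0.02,"y":0.01,"z":0.06,"yaw":0.5}]' >/dev/null; python3 -c "
from h import *
tipto(.588,.2355,.1025,-65)";python3 -m inch '[{"x":-0.02,"y":0.01,"z":0.06,"yaw":0.5}]' >/dev/null; python3 -c "
from h import *
tipto(.588,.2355,.1025,-65)"; python3 -m inch '[{"x":-0.02,"y":0.01,"z":0.06,"yaw":0.4}]' >/dev/null; python3 -c "
from h import *
tipto(.588,.2355,.1025,-65)"
```

```text
t 14.42 tip [0.5886 0.2356 0.1028] tilt deg [ 0.34 -0.07] yaw -66.89 F [-2.73 -2.07  9.38] M [-0.55  1.62  0.  ]
fractions [-0.008  0.024  0.012 -0.473]
t 14.5 tip [0.5887 0.2357 0.1028] tilt deg [ 0.19 -0.1 ] yaw -68.97 F [-4.16 -0.76  8.39] M [-0.48  1.69  0.03]
fractions [-0.003  0.028  0.012 -0.993]
t 14.58 tip [0.5888 0.2357 0.1028] tilt deg [ 0.04 -0.13] yaw -71.06 F [-3.36 -1.76  9.56] M [-0.47  1.66  0.03]
fractions [-0.002  0.031  0.012 -1.515]
t 14.67 tip [0.5888 0.2359 0.1028] tilt deg [-0.11 -0.16] yaw -72.75 F [-3.07 -1.97  8.39] M [-0.52  1.61  0.02]
fractions [ 0.004  0.036  0.013 -1.936]
```

```bash
python3 -m inch '[{"x":-0.02,"y":0.01,"z":0.06,"yaw":0.5}]' >/dev/null; python3 -c "
from h import *
tipto(.588,.2355,.1025,-65)"; python3 -m inch '[{"x":-0.02,"y":0.01,"z":0.06,"yaw":0.5}]' >/dev/null; python3 -c "
from h import *
tipto(.588,.2355,.1025,-65)";python3 -m inch '[{"x":-0.02,"y":0.01,"z":0.06,"yaw":0.5}]' >/dev/null; python3 -c "
from h import *
tipto(.588,.2355,.1025,-65)"
```

```text
t 14.75 tip [0.5889 0.236  0.1028] tilt deg [-0.26 -0.19] yaw -74.81 F [-2.38 -1.93  9.63] M [-0.58  1.62 -0.02]
fractions [ 0.008  0.04   0.013 -2.452]
t 14.83 tip [0.5891 0.236  0.1028] tilt deg [-0.42 -0.2 ] yaw -76.89 F [-2.63 -0.86  9.63] M [-0.47  1.61  0.07]
fractions [ 0.011  0.046  0.012 -2.972]
t 14.92 tip [0.5892 0.2361 0.1028] tilt deg [-0.58 -0.22] yaw -78.97 F [-3.22 -0.75  9.05] M [-0.57  1.6   0.06]
fractions [ 0.015  0.053  0.012 -3.493]
```

```bash
python3 -c "
from h import *
tipto(.588,.2355,.1025,-63);cap('wrist','w10');cap('scene','s10');tipto(.588,.2355,.1025,-63)
w=load('w10')['im'];s=load('s10')['im'];p=(.5883,.2358,.11)
u,v=proj('w10',p).astype(int);a=cv2.resize(w[v-50:v+25,u-30:u+30],(480,600),interpolation=cv2.INTER_CUBIC);print(u-30,v-50)
u,v=proj('s10',p).astype(int);b=cv2.resize(s[v-35:v+25,u-16:u+16],(320,600),interpolation=cv2.INTER_CUBIC);print(u-16,v-35)
cv2.imwrite('pics/crop8.png',np.hstack([a,b])[:,:,::-1])"
```

```text
t 14.92 tip [0.5892 0.2361 0.1028] tilt deg [-0.58 -0.22] yaw -78.97 F [-3.22 -0.75  9.05] M [-0.57  1.6   0.06]
fractions [ 0.015  0.053  0.012 -3.993]
t 15.02 tip [0.5892 0.2362 0.1028] tilt deg [-0.58 -0.23] yaw -78.95 F [-2.7 -1.4  8.6] M [-0.57  1.46  0.02]
fractions [ 0.016  0.053  0.012 -3.988]
299 196
373 167
```

View pics/crop8.png

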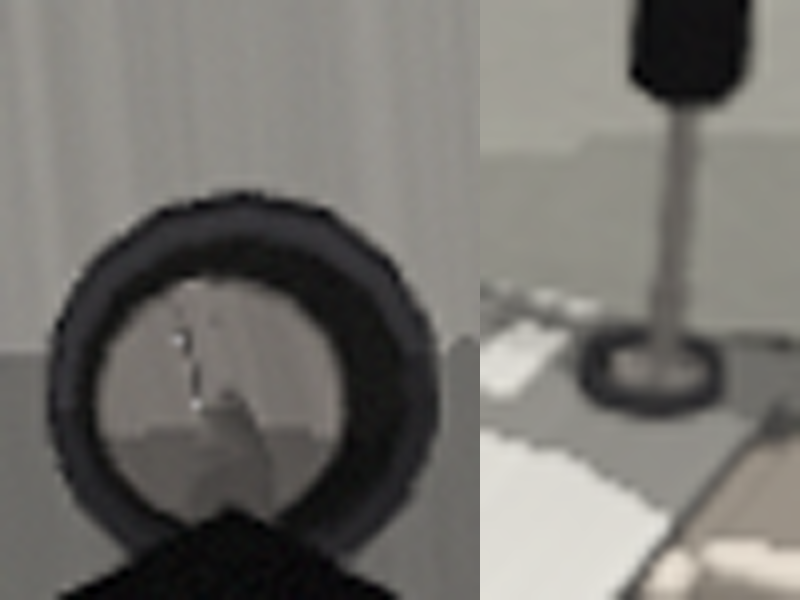

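Run:
```python
from h import *
f='w10';g=lambda p:atz(f,299+p[0]/8-.44,196+p[1]/8-.44,.1075)[:2]
for a,b in [((178,300),(200,405)),((183,330),(200,405)),((215,320),(235,395))]:
    d=g(a)-g(b);print('slot edge dir',np.degrees(np.arctan2(d[1],d[0])))
P=cloud(f);c=(.5883,.2358);q=np.hypot(P[...,0]-c[0],P[...,1]-c[1])<.018
S=P[q];print(np.histogram(S[:,2],bins=np.arange(.096,.122,.001)))
L=P[(P[...,2]>.1055)&(P[...,2]<.1088)&q];m=L.mean(0);print('face',m,np.median(L[:,2]),cv2.minEnclosingCircle(L[:,:2].astype(np.float32)))
for v in range(228,252,2): print(v,[int(round(1e4*a)) for a in P[v,310:342:2,2]])
```

```text
slot edge dir -67.591317432491
slot edge dir -66.67527885479241
slot edge dir -64.41609605706603
(array([  0,   0,   0,   0,   8, 133, 282, 112,  21,  44, 211, 257, 115,
       165,  77,   2,   5,   0,   2,   3,   3,   3,   8,   3,   3]), array([0.096, 0.097, 0.098, 0.099, 0.1  , 0.101, 0.102, 0.103, 0.104,
       0.105, 0.106, 0.107, 0.108, 0.109, 0.11 , 0.111, 0.112, 0.113,
       0.114, 0.115, 0.116, 0.117, 0.118, 0.119, 0.12 , 0.121]))
face [0.59028821 0.23599651 0.10718843] 0.10719675437441387 ((0.5882396697998047, 0.23560072481632233), 0.01780034229159355)
228 [1046, 1061, 1090, 1106, 1101, 1027, 1041, 1013, 1028, 1021, 1039, 1023, 1025, 1019, 1016, 1094]
230 [1094, 1091, 1095, 1024, 1028, 1021, 1020, 1013, 1017, 1022, 1014, 1037, 1019, 1026, 1024, 1017]
232 [1098, 1095, 1025, 1031, 1034, 1057, 1026, 1024, 1075, 1069, 1072, 1063, 1026, 1026, 1027, 1019]
234 [1095, 1020, 1024, 1072, 1060, 1075, 1031, 1022, 1073, 1059, 1081, 1071, 1062, 1065, 1013, 1012]
236 [1103, 1030, 1017, 1061, 1057, 1065, 1033, 1031, 1075, 1072, 1075, 1081, 1071, 1071, 1034, 1025]
238 [1024, 1030, 1074, 1062, 1065, 1070, 1028, 1028, 1077, 1070, 1078, 1063, 1067, 1078, 1068, 1023]
240 [1021, 1024, 1068, 1079, 1067, 1063, 1059, 1024, 1033, 1062, 1066, 1080, 1075, 1072, 1086, 1061]
242 [1019, 1071, 1078, 1060, 1076, 1056, 1073, 1041, 1032, 1072, 1073, 1080, 1064, 1064, 1081, 1076]
244 [1015, 1060, 1071, 1056, 1079, 1076, 1069, 1028, 1022, 1039, 1071, 1068, 1050, 1082, 1068, 1074]
246 [1024, 1072, 1073, 1074, 1078, 1061, 1070, 1043, 1091, 1106, 1062, 1074, 1073, 1063, 1077, 1070]
248 [1028, 1076, 1073, 1077, 1067, 1074, 1073, 1058, 1157, 1154, 1143, 1070, 1063, 1076, 1059, 1061]
250 [1016, 1072, 1070, 1077, 1069, 1075, 1073, 1161, 1185, 1183, 1186, 1075, 1076, 1083, 1080, 1061]
```

At the stop: the slot is measured at −65°, so the stud has turned about 81°, and its face is at 0.107, bottomed. Easing the torque off, then lifting straight out.

```bash
python3 -m inch '[{"x":0,"y":0.02,"z":0.05,"yaw":-0.7},{"x":0,"y":0.02,"z":0.04,"yaw":-0.7}]' >/dev/null; python3 -c "
from h import *
tipto(.5885,.236,.12)"; python3 -m inch '[{"x":0,"y":0,"z":-0.08,"yaw":0},{"x":0,"y":0,"z":-0.1,"yaw":0},{"x":0,"y":0,"z":-0.12,"yaw":0}]' >/dev/null; python3 -c "
from h import *
tipto(.5885,.236,.12)"
```

```text
t 15.18 tip [0.5896 0.236  0.1038] tilt deg [-0.64 -0.23] yaw -73.24 F [-1.04  0.27  8.28] M [ 0.02  0.65 -0.04]
fractions [ 0.013  0.034 -0.649  0.   ]
t 15.43 tip [0.5891 0.2361 0.112 ] tilt deg [-0.67 -0.26] yaw -73.05 F [-0.34 -0.25 -1.22] M [ 0.19  0.05 -0.02]
fractions [ 0.008  0.02  -0.318  0.   ]
```

Lifted free. Next: up 30 mm, then a clear wrist picture (measured numerically) of the stud's state.

```bash
python3 -m inch '[{"x":0,"y":0,"z":-0.4,"yaw":0},{"x":0,"y":0,"z":-0.8,"yaw":0},{"x":-0.4,"y":0,"z":-0.8,"yaw":0},{"x":-0.8,"y":0,"z":-0.8,"yaw":0},{"x":-0.8,"y":0,"z":0,"yaw":0}]' >/dev/null; python3 -m inch '[{"x":0,"y":0,"z":0,"yaw":0}]' >/dev/null
python3 - <<'E'
from h import *
cap('wrist','w11');tipto(.5905,-.2235,.19,-9.7)
P=cloud('w11');q=np.hypot(P[...,0]-.5885,P[...,1]-.2358)<.035
cov=P[q&(P[...,2]<.105)&(P[...,2]>.098)];print('cover',np.median(cov[:,2]))
c=np.hypot(P[...,0]-.5885,P[...,1]-.2358)
A=P[(c<.009)];print('inside',np.histogram(A[:,2],bins=np.arange(.1,.118,.001)))
S=P[(c<.0105)&(P[...,2]<.1085)&(P[...,2]>.1035)][:,:2];w,V=np.linalg.eigh(np.cov(S.T));print(len(S),np.sqrt(w),np.degrees(np.arctan2(V[1,1],V[0,1])))
print(proj('w11',(.5885,.2358,.11)))
E
```

```text
t 15.98 tip [0.5725 0.2857 0.1845] tilt deg [-0.59 -0.23] yaw -73.31 F [ 0.05  0.29 -0.96] M [ 0.13 -0.07  0.  ]
fractions [ 19.711   5.169   0.498 -15.903]
cover 0.10170835204206818
inside (array([ 0,  0,  0,  0,  0,  8, 40, 16,  6, 35, 95, 64,  9,  0,  0,  0,  0]), array([0.1  , 0.101, 0.102, 0.103, 0.104, 0.105, 0.106, 0.107, 0.108,
       0.109, 0.11 , 0.111, 0.112, 0.113, 0.114, 0.115, 0.116, 0.117]))
80 [0.00114403 0.00567909] 117.27809302401296
[327.51813182 172.74391717]
```

Numeric check: the stud face is 8.8 mm above the cover (pushed in ~3.1 mm) and the slot is at −62.7° (turned ~79°), so it is locked. Returning to the rack.

```bash
python3 -m inch '[{"x":0.96,"y":0.29,"z":-0.25,"yaw":-1},{"x":0.93,"y":0.36,"z":-0.25,"yaw":-1},{"x":0.91,"y":0.42,"z":-0.25,"yaw":-1},{"x":0.87,"y":0.48,"z":-0.25,"yaw":-1},{"x":0.84,"y":0.54,"z":0,"yaw":-1}]' |grep -E 'pos|rot'; python3 -m inch '[{"x":0.8,"y":0.6,"z":0,"yaw":-1},{"x":0.75,"y":0.66,"z":0,"yaw":-1},{"x":0.71,"y":0.71,"z":0,"yaw":-1},{"x":0.66,"y":0.75,"z":0,"yaw":-1},{"x":0.6,"y":0.8,"z":0,"yaw":-1}]'|grep -E 'pos|rot';  python3 -c "
from h import *
tipto(.5905,-.2235,.19,-9.7)"
```

```text
tcp_pos: [0.5701, 0.1598, 0.346]
eef_rot: [179.6, -2.4, -52.2]
tcp_pos: [0.571, 0.0261, 0.3513]
eef_rot: [178.7, -2.1, -31.2]
t 16.82 tip [0.5683 0.0237 0.2177] tilt deg [0.96 1.1 ] yaw -31.23 F [ 0.33 -0.07 -1.47] M [ 0.17 -0.    0.03]
fractions [ 5.842  7.965  1.499 -5.381]
```

```bash
python3 -m inch '[{"x":0.59,"y":0.81,"z":0,"yaw":-0.95},{"x":0.53,"y":0.85,"z":0,"yaw":-0.95},{"x":0.47,"y":0.88,"z":0,"yaw":-0.95},{"x":0.41,"y":0.91,"z":0,"yaw":-0.95},{"x":0.34,"y":0.94,"z":0,"yaw":-0.95}]' |grep -E 'pos|rot';   python3 -c "
from h import *
tipto(.5905,-.2235,.17,-9.7)"
```

```text
tcp_pos: [0.5789, -0.1075, 0.3566]
eef_rot: [178.1, -1.4, -11.3]
t 17.23 tip [ 0.5754 -0.1119  0.223 ] tilt deg [1.3  1.89] yaw -11.33 F [-0.   -0.38 -0.73] M [ 0.14 -0.01  0.01]
fractions [ 1.416  4.183  2.3   -0.409]
```

```bash
python3 -m inch '[{"x":0.3,"y":0.95,"z":0,"yaw":-0.3},{"x":0.3,"y":0.95,"z":0,"yaw":0},{"x":0.3,"y":0.95,"z":0.2,"yaw":0},{"x":0.3,"y":0.8,"z":0.5,"yaw":0},{"x":0,"y":0,"z":0.3,"yaw":0}]' >/dev/null;  python3 -m inch '[{"x":0,"y":0,"z":0,"yaw":0},{"x":0,"y":0,"z":0,"yaw":0}]' >/dev/null;  python3 -c "
from h import *
tipto(.5905,-.2235,.11,-9.7)"
```

```text
t 17.82 tip [ 0.5854 -0.2219  0.2004] tilt deg [1.53 1.99] yaw -10.29 F [-0.49 -0.97 -1.74] M [0.13 0.07 0.05]
fractions [ 0.138 -0.103  3.62  -0.147]
```

```bash
python3 -m inch '[{"x":0.12,"y":-0.1,"z":0.7,"yaw":-0.1},{"x":0.03,"y":-0.03,"z":0.8,"yaw":0},{"x":0,"y":0,"z":0.8,"yaw":0},{"x":0,"y":0,"z":0.6,"yaw":0},{"x":0,"y":0,"z":0,"yaw":0}]' >/dev/null;  python3 -c "
from h import *
tipto(.5905,-.2235,.1,-9.7)"
```

```text
t 18.23 tip [ 0.5923 -0.22    0.1296] tilt deg [1.23 2.06] yaw -9.72 F [-1.49  0.62 -2.41] M [ 0.16  0.2  -0.01]
fractions [-0.078  0.106  1.187 -0.005]
```

```bash
python3 -m inch '[{"x":-0.08,"y":0.12,"z":0.3,"yaw":0},{"x":0,"y":0.03,"z":0.4,"yaw":0},{"x":0,"y":0,"z":0,"yaw":0}]' >/dev/null;  python3 -c "
from h import *
tipto(.5905,-.2235,.1,-9.7);cap('wrist','w12');cap('scene','s12');tipto(.5905,-.2235,.1,-9.7)
w=load('w12')['im'];s=load('s12')['im'];p=(.5905,-.2235,.1)
u,v=proj('w12',p).astype(int);a=cv2.resize(w[v-50:v+25,u-30:u+30],(480,600),interpolation=cv2.INTER_CUBIC);print(u-30,v-50)
u,v=proj('s12',p).astype(int);b=cv2.resize(s[v-50:v+25,u-20:u+20],(320,600),interpolation=cv2.INTER_CUBIC);print(u-20,v-50)
cv2.imwrite('pics/crop9.png',np.hstack([a,b])[:,:,::-1]);print(proj('w12',tip()[0]),proj('w12',(.5905,-.2235,.0847)))"
```

```text
t 18.48 tip [ 0.5911 -0.2231  0.1136] tilt deg [1.08 2.1 ] yaw -9.57 F [ 0.27 -1.02 -2.34] M [ 0.18  0.18 -0.01]
fractions [-0.035 -0.001  0.543  0.033]
t 18.58 tip [ 0.592  -0.2236  0.1154] tilt deg [0.97 2.14] yaw -9.56 F [ 0.42 -0.18 -0.45] M [ 0.15  0.01 -0.05]
fractions [-0.08  -0.015  0.614  0.034]
298 191
229 233
[328.76390537 244.17101643] [327.54213717 237.70567497]
```

View pics/crop9.png

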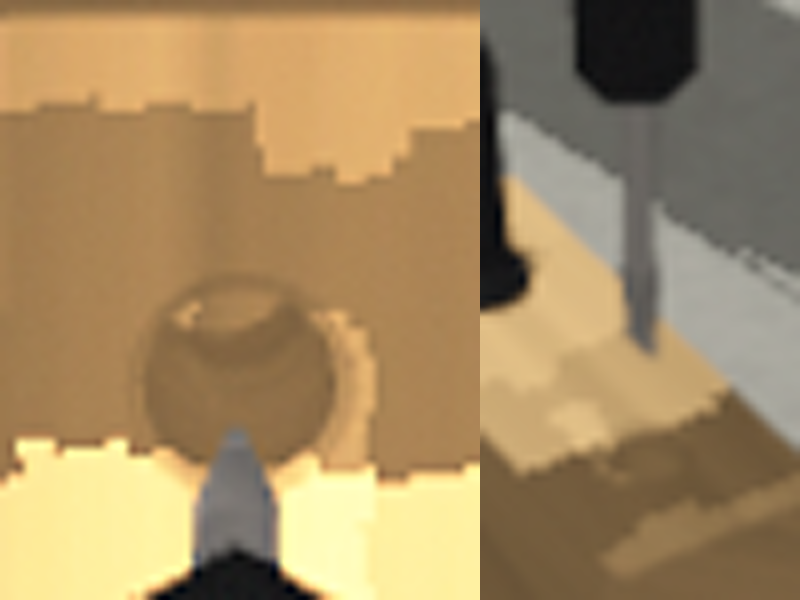

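The tip at w12 px (327.6,244.7) lines up with the hole at px (328,237.5), as predicted. Lowering.

```bash
python3 -m inch '[{"x":-0.07,"y":0,"z":0.6,"yaw":0},{"x":-0.03,"y":0,"z":0.6,"yaw":0},{"x":0,"y":0,"z":0,"yaw":0}]' >/dev/null;  python3 -c "
from h import *
tipto(.5905,-.2235,.05,-9.7)"
```

```text
t 18.83 tip [ 0.5931 -0.2249  0.0885] tilt deg [0.6  2.21] yaw -9.54 F [-0.26  0.94 -1.59] M [ 0.13  0.27 -0.02]
fractions [-0.171 -0.095  1.532  0.04 ]
```

```bash
python3 -m inch '[{"x":-0.13,"y":-0.1,"z":0.35,"yaw":0},{"x":-0.1,"y":-0.04,"z":0.5,"yaw":0},{"x":-0.06,"y":0,"z":0.5,"yaw":0}]' >/dev/null;  python3 -c "
from h import *
tipto(.5905,-.2235,.03,-9.7)"
```

```text
t 19.08 tip [ 0.5916 -0.2223  0.0586] tilt deg [0.12 2.32] yaw -9.51 F [ 0.82 -1.1  -0.91] M [ 0.13  0.15 -0.01]
fractions [-0.087  0.01   1.144  0.047]
```

```bash
python3 -m inch '[{"x":-0.1,"y":0.02,"z":0.5,"yaw":0},{"x":-0.06,"y":0,"z":0.5,"yaw":0},{"x":-0.04,"y":0,"z":0.4,"yaw":0}]' >/dev/null;  python3 -c "
from h import *
tipto(.5905,-.2235,.006,-9.7)"
```

```text
t 19.33 tip [ 0.5901 -0.2233  0.0245] tilt deg [-0.19  2.37] yaw -9.47 F [ 0.43  0.26 -1.64] M [ 0.11  0.08 -0.01]
fractions [-0.019 -0.024  0.74   0.057]
```

```bash
python3 -m inch '[{"x":-0.03,"y":0,"z":0.35,"yaw":0},{"x":-0.03,"y":0,"z":0.2,"yaw":0},{"x":0,"y":0,"z":0.1,"yaw":0}]' >/dev/null;  python3 -c "
from h import *
tipto(.5905,-.2235,.005,-9.7)"
```

```text
t 19.58 tip [ 0.5901 -0.2237  0.0072] tilt deg [-0.27  2.39] yaw -9.45 F [-0.48  0.59 -1.16] M [0.08 0.17 0.03]
fractions [ 0.01  -0.016  0.089  0.063]
```

```bash
python3 -m inch '[{"x":0,"y":0,"z":0.08,"yaw":0}]' |grep contact;  python3 -m inch '[{"x":0,"y":0,"z":0.08,"yaw":0}]' |grep contact; python3 -c "
from h import *
tipto(.5905,-.2235,.005,-9.7)"
```

```text
contact_force: [-3.6, 2.5, 18.3]
contact_force: [-7.9, 6.1, 24.8]
t 19.75 tip [ 0.5908 -0.2243  0.0052] tilt deg [-0.31  2.45] yaw -9.41 F [-7.94  6.06 24.79] M [ 2.4   3.24 -0.03]
fractions [-0.017 -0.028  0.005  0.073]
```

```bash
python3 -m inch '[{"x":0,"y":0,"z":-0.03,"yaw":0},{"x":0,"y":0,"z":0,"yaw":0},{"x":0,"y":0,"z":0,"yaw":0},{"x":0,"y":0,"z":0,"yaw":0},{"x":0,"y":0,"z":0,"yaw":0}]' 1; python3 -m inch '[{"x":0,"y":0,"z":0,"yaw":0},{"x":0,"y":0,"z":0,"yaw":0},{"x":0,"y":0,"z":0,"yaw":0}]'
```

```text
time_s: 20.17
tcp_pos: [0.592, -0.2187, 0.1424]
eef_rot: [177.8, -3.3, -9.4]
contact_force: [0.3, 0.4, 0.4]
gripper_width: 0.0534
time_s: 20.42
tcp_pos: [0.5919, -0.2188, 0.1422]
eef_rot: [177.8, -3.2, -9.4]
contact_force: [-0.4, 0.1, 0.2]
gripper_width: 0.0737
```

Released. Raising straight up and checking the driver numerically.

```bash
python3 -m inch '[{"x":0,"y":0,"z":-0.4,"yaw":0},{"x":0,"y":0,"z":-0.7,"yaw":0},{"x":0,"y":0,"z":-0.8,"yaw":0},{"x":0,"y":0,"z":-0.8,"yaw":0},{"x":0,"y":0,"z":-0.8,"yaw":0}]' >/dev/null; python3 -m inch '[{"x":-0.8,"y":-0.2,"z":-0.8,"yaw":0},{"x":-0.8,"y":-0.2,"z":-0.4,"yaw":0},{"x":0,"y":0,"z":0,"yaw":0},{"x":0,"y":0,"z":0,"yaw":0}]'
python3 - <<'E'
from h import *
cap('wrist','w13');cap('top','t13');cap('scene','s13')
P=cloud('w13');q=np.hypot(P[...,0]-.59,P[...,1]+.223)<.03
S=P[q&(P[...,2]>.165)&(P[...,2]<.2)];print('driver top',S.mean(0),np.median(S[:,2]),cv2.minEnclosingCircle(S[:,:2].astype(np.float32)),len(S))
print(proj('w13',(.59,-.223,.17)))
for n,a,b in [('top','top0','t13'),('scene','scene0','s13')]:
    A,B=load(a)['im'].astype(int),load(b)['im'].astype(int)
    for nm,p in [('slim',(.4985,-.207,.13)),('driver',(.59,-.223,.14)),('stud',(.5885,.2358,.11))]:
        u,v=proj(a,p).astype(int);print(n,nm,u,v,np.abs(A-B)[v-8:v+8,u-8:u+8].mean())
P=cloud('w13')
for f in ['w6','w13']:
    Q=cloud(f);S=Q[(Q[...,2]>.13)&(Q[...,2]<.17)&(np.hypot(Q[...,0]-.4985,Q[...,1]+.207)<.025)];print('slim',f,S.mean(0),len(S))
st()
E
```

```text
time_s: 21.17
tcp_pos: [0.5464, -0.1965, 0.2663]
eef_rot: [177.7, -3.2, -9.4]
contact_force: [0.7, -0.4, -0.5]
gripper_width: 0.0877
driver top [ 0.58588671 -0.21859892  0.17174428] 0.17207772290342052 ((0.5855386257171631, -0.21878302097320557), 0.014846278354525566) 1286
[350.32539111 188.61471482]
top slim 391 268 6.40234375
top driver 398 230 43.375
top stud 212 234 18.856770833333332
scene slim 227 249 5.662760416666667
scene driver 248 266 10.263020833333334
scene stud 389 202 13.360677083333334
slim w6 [ 0.50410855 -0.20759012  0.15377738] 566
slim w13 [ 0.50631614 -0.20810125  0.15078633] 479
time_s 21.3167
tcp_pos [ 0.5466 -0.1968  0.2647]
eef_rot [177.7224  -3.0524  -9.4248]
contact_force [-0.1926  0.6226 -0.9616]
moment [ 0.1106  0.1226 -0.0034]
gripper_width 0.0879
```

Run:
```python
from h import *
for f,c in [('w6',(.5892,-.2232)),('w13',(.5857,-.2187))]:
    Q=cloud(f);S=Q[(Q[...,2]>.168)&(Q[...,2]<.177)&(np.hypot(Q[...,0]-c[0],Q[...,1]-c[1])<.009)]
    k=np.linalg.lstsq(np.c_[S[:,:2]-S[:,:2].mean(0),np.ones(len(S))],S[:,2],rcond=None)[0];print(f,len(S),'slope',k)
    # rack top-plane hole check: handle side points
Q=cloud('w13');c=np.hypot(Q[...,0]-.5857,Q[...,1]+.2187)
for lo,hi in [(.09,.11),(.11,.13),(.13,.15),(.15,.165)]:
    S=Q[(c<.03)&(Q[...,2]>lo)&(Q[...,2]<hi)];print(lo,len(S),S.mean(0) if len(S) else '')
R=Q[(Q[...,2]>.082)&(Q[...,2]<.0875)&(c>.018)&(c<.028)];print('rack top z',np.median(R[:,2]))
```

```text
w6 516 slope [ 0.00384244 -0.02563285  0.17321295]
w13 578 slope [-0.00253345 -0.01977407  0.17334154]
0.09 38 [ 0.59381931 -0.21155392  0.09728807]
0.11 42 [ 0.59288494 -0.21058462  0.1238423 ]
0.13 31 [ 0.5978251  -0.2147973   0.14027904]
0.15 50 [ 0.59334336 -0.2108408   0.15640014]
rack top z 0.08469418509597637
```

```bash
python3 -c "
from plant import r
print(r.close_job())"
```

```text
the job is handed in; nothing more can be done
None
```

I locked the open fastener and put the driver back in its rack hole, then handed the job in at about 21 s of robot time. No verdict was reported.

**Fastener:** The open one was at about (0.588, 0.236). I seated the blade in its slot, pushed the stud in at about 10 N until it bottomed, and turned it clockwise to the stop. With the blade out, the stud face stood 8.8 mm above the cover, so it is pushed in about 3.1 mm. The slot had turned about 79°, against 80° at the stop, so it reads as locked.

**Driver:** It stands in its hole with the handle top at 0.172 m, the same as before, so it is all the way down. Its end face slopes the same as at the start, within about 0.4°, so it is upright. The gripper is open and clear of everything.

**Checks that were off or weaker:**
- **Off-centre in the hole:** the driver's top measured about 6.7 mm from the hole's axis. The limit is 8 mm and the hole's play allows about 6.5 mm, so the margin is thin.
- **Tool tilt:** it drifted up to about 4.5° on the way to the slot.
- **Turning past the stop:** the gripper turned roughly 8° further than the slot play explains before I checked by camera. The readings showed no clear torque rise at the stop, and the wrist forces there stayed near 10 N.
- **Final push into the rack:** about 25 N on the wrist just before release.
- **Bystanders:** I did not re-measure them all at the end. The slim driver read within 4 mm of its start, within what the changed view explains.

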